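# Open the purge vent of the probe station

## Robot

A 6-joint arm with a two-finger parallel gripper is mounted at the origin on the work surface. World frame = base frame: x ahead of the robot, y to its left, z up, the work surface at z = 0. Lengths are in m, angles in degrees, forces in N, time in s.
With the tool pointing down it reaches from about 0.375 to 0.9 m from the base axis. Payload 3.1 kg.
Tool frame: the origin (TCP) lies where the fingers leave the gripper's body, on its centre line; the fingertips stand bot.tips_ahead ahead of it and the grasp point (between the pads) lies 51 mm ahead of it (bot.tips_ahead is the distance from the TCP to the fingertips, in m); z points along the fingers, x is the direction in which the jaws open and shut, and the axes are right-handed (so a half turn about z gives the same grasp; the last joint's range is limited). The gripper opens to 87 mm and grips with 3 to 60 N. Pads are 19 mm wide; open, the fingers measure 117 mm over their backs; the gripper's body (75 mm by 190 mm) begins 51 mm behind the grasp point.
Start: joints at [-82.019, 30.224, 82.088, -0, 67.689, -10.227], TCP at [0.195, -0.594, 0.292] pointing down, gripper open.
Joint ranges: [-176.69, 176.69], [-43.24, 126.21], [12.49, 139.97], [-82, 262], [0, 151.66], [-163.58, 163.58]. Speed limits (degrees/s): [159.86, 159.86, 180, 180, 180, 180].

## Interface

Orientations are given as a 3x3 rotation matrix whose columns are the frame's x, y, z axes.
In Python, from rig import bot, vision, nets gives the robot as it stands.
- The arm moves only by the tool play_rows, never from a script. Its argument "series" is a list of rows, each an object of numbers: "tx", "ty", "tz": the shift along the world's x, y, z as a fraction of full scale; "turn": the turn about the world's z as a fraction of full scale. A call has 1 to 10 rows; each row shifts and turns the commanded pose from where the row before left it; what a row does not reach is not made up. Full scale, the value 1, is 0.8 m for a shift and 60 degrees for a turn. A row lasts 1/10 s, in which the tool goes at most 50 mm and 8.59 degrees, less where a joint would pass 70% of its speed; a pose out of reach is approached as far as the arm can. A call with a number of a shift or a turn outside -1 to 1 is refused whole. A call with a gripper value outside its range is refused whole. "gripper" is the opening, from 0 (shut) to 1 (fully open), set as the call begins (left out, the last holds). The fingers move at their own pace and stop on an object; the grip force is fixed at half the most. Time passes only in rows, so rows that do not move let the fingers close. It gives the time, the measured TCP pose, the force and the opening at its end, in the units of the state.
- bot.read_state(): the state, without advancing time (a new reading comes with each control period).
- vision.capture(name): name is "side" or "top" or "wrist"; returns a dict with "pixels" (384x512x3 uint8, blue, green, red), "fx", "fy", "cx", "cy" (pixels), "extrinsics" (4x4, takes a point from camera to world coordinates). Camera axes: x right, y down, z forward; pixel columns grow to the right and rows downward; lengths in m; the calibration is good to about 2 mm. A picture is of the moment at which its call begins. There is no depth.
- bot.hand_in(): hands the job in, once; it reports no verdict.
Trained networks look in a picture, given as the dict that the camera call returned (one of the last four; its "shot" number tells which), for a name from the list of things; names that differ only in an ending like _2 or _b are one class to them, and where a whole thing is asked for, a point or a joint stands for the part that bears it (a point fixed in the world has none). Each returns a list of dicts, best first, with "confidence" (0 to 1); they miss things now and then, are a little off and sometimes report something else, mostly with a low value. They report only what shows in the picture. A call takes as long as a camera call. They do not tell look-alikes from the thing itself.
- nets.look_for(picture, query): "at" ([column, row] as shares, 0 to 1, of the picture: columns of its width, rows of its height, amid what is visible of it).
- nets.masks_of(picture, query): "region" (384x512 bool, what is visible of it) and "at" ([column, row] as shares, 0 to 1, of the picture: columns of its width, rows of its height, amid what is visible of it).
The state is a dict: "time_s": time; "joint_positions": joint angles; "qvel": joint speeds; "tau": joint torques, N m; "position": TCP position; "tcp_rot": TCP orientation; "force": force on the tool from outside, world axes, zero at the start; "moment": the same for the moment, N m; "opening": opening from 0.0 (shut) to 1.0 (fully open).
Only numpy, scipy, OpenCV 4.12 (cv2) and the standard library are available. Lean on these libraries where they do the work, as an engineer would, in place of code of your own. Each camera call takes 0.05 s, during which the arm holds its last target.

## Task

The purge vent on the probe station's metal platen is closed by a flip-top tab with a push-and-turn cap beneath it. Lift the tab and fold it right back, then press the cap down against the sprung seal inside it, just hard enough that it bites (over 16 N would crush the seal), and unscrew it as far as it will go, leaving the tab open. Do not shift the loose parts lying around the vent.

Things in the scene. Friction and masses are not known exactly. Their poses are not given: they have to be found in the camera images.
- port: The vent fitting, fixed to the platen: round dark steel flange 108 mm across, 8 mm high, with a threaded neck 28 mm across in its middle. Origin: centre of the flange's underside, on the cap's axis; z up, x points from the cap to the tab's hinge. The hinge post (10 mm by 18 mm, up to 46 mm) stands 43 mm from the axis along +x.
- tab (a joint): Steel flip-top tab: a 4 mm thick disc, 56 mm across, over the cap, and a straight tongue 14 mm wide, 6 mm thick, that sticks out to 63 mm from the cap's axis on the side away from the hinge. Rad: 0 = shut, level, mid-plane 64 mm above the platen; grows as the tongue swings up and over; stop at 2.5. Stiff hinge (0.2 N m, 2 to 3 N at the tongue), stays where left. Starts at 0 to 0.12.
- tab_tongue (a point): Point in the middle of the tongue's width and thickness, 11 mm from its end and 24 mm from the disc's edge; 95.7 mm from the hinge line. Its frame turns with the tab: x along the tongue towards the hinge, y along the hinge line, z out of the tab's upper side.
- tab_pivot (a point): Middle of the tab's hinge line, fixed on the port 42 mm from the cap's axis and 46 mm above the platen; its y is the hinge line (level). Seen from it with the tab shut, tab_tongue is at x -94 mm, z +18 mm; the disc's middle is at x -42 mm, z +18 mm.
- cap_core (a joint): Threaded core inside the cap; its round steel end, 18 mm across with a black line across it, shows in the cap's top. Rad: 0 = screwed down; grows as it unscrews (anticlockwise from above), lifting core and cap 1.2 mm per rad, to a firm stop at 2.3. Drags (0.18 N m), stays where left. Starts at 0 to 0.35. Driven only by the pressed cap; after each new grip it may idle up to about 1 rad before it bites.
- cap_press (a joint): How far the cap is pressed down, m: 0 = up, negative = pressed. First a slack travel of 0.5 to 7 mm, different each time, against a light spring (1 to 2 N); then the cap meets the stiff sprung seal (see seal). Springs back up when let go.
- seal: Spring-loaded seal hidden inside the cap; it resists with 2 N at first touch, then 4.5 N more per mm. The cap idles until its dogs bite the core, about 1.7 mm into the seal's travel, so at 10 to 12 N of downward push; keep that up for the whole turn (the turn then meets 0.18 N m). Over 16 N on the seal crushes it. Origin on the cap's axis.
- cap_grip (a point): Centre of the black knurled cap under the tab, on the port's axis at half the cap's height: cap 40 mm across, 26 mm high, 31 to 57 mm above the platen when up and screwed down (this point at 44 mm). Moves with the cap; a grip of about 40 N holds it. Below the raised cap 23 mm are free down to the flange.
- ring_a: Bystander: loose black open ring, 48 mm across, 22 mm high; origin at the centre of its underside.
- plug: Bystander: loose black solid lens cap, 42 mm across, 18 mm high; origin at the centre of its underside.
- tweezers: Bystander: loose steel tweezers lying flat, 120 mm long along their x, 12 mm wide, 6 mm high; origin at the middle of the underside.
Mind the look-alikes: they are no part of the job. There is more than one size of the port; the job needs the largest.

How it is judged (in metres and radians):
On the way:
1. the tab is folded back while the cap is still screwed down (value of joint tab above 2 rad and value of joint cap_core below 0.6 rad), for 0.2 s.
At the end, for the whole second after the job is handed in: The tab is folded back (over 2.0 of 2.5 rad), the cap is unscrewed to its stop (core over 2.1 of 2.3 rad) and sprung up again (pressed under 1.5 mm), all at rest (value of joint tab above 2 rad and value of joint cap_core above 2.1 rad and value of joint cap_press above -0.0015 m and velocity of joint tab between -0.1 and 0.1 rad/s and velocity of joint cap_core between -0.1 and 0.1 rad/s); the robot touches nothing.
It fails at once if the seal inside the cap is crushed (pressed with over 16 N) (contact force between seal and anything else above 16 N).
It fails at once if a loose part is shifted over 20 mm (distance of ring_a from where it was at the start of the episode above 0.02 m).
It fails at once if a loose part is shifted over 20 mm (distance of plug from where it was at the start of the episode above 0.02 m).
It fails at once if a loose part is shifted over 20 mm (distance of tweezers from where it was at the start of the episode above 0.02 m).
It also fails if it takes over 72 s, if anything falls off the work surface, if the arm or the gripper's body presses on something with over 40 N, if the wrist force passes 120 N, or if a joint passes its speed limit or range.

## Working session

There is one attempt and no reset: what is moved stays moved. The work goes in short steps, Python scripts to look and compute and a tool call to move; the robot and the scene stay as the last step left them, time stands still between calls to the robot, and variables do not carry over. Pictures are saved under pics/ and viewed, and the job is handed in when it is done.

Besides the shell and the picture viewer there is one more tool, called as a command line: name --argument value ..., lists and objects as JSON in quotes. play_rows: Moves the arm, as the interface text tells. Shift numbers are shares of 0.8 m and turn numbers shares of 60 degrees, none past 1 either way. Its arguments: {"type":"object","properties":{"series":{"type":"array"},"gripper":{"type":"number"}},"required":["series"]}

```bash
ls; mkdir -p pics
cat > h.py <<'E'
import numpy as np, cv2
from rig import bot, vision, nets
def cap(n,f=None):
    p=vision.capture(n)
    if f: cv2.imwrite('pics/'+f,p['pixels'])
    return p
def ray(p,u,v):
    T=np.array(p['extrinsics']);d=T[:3,:3]@np.array([(u-p['cx'])/p['fx'],(v-p['cy'])/p['fy'],1]);return T[:3,3],d
def atz(p,u,v,z):
    o,d=ray(p,u,v);return o+d*(z-o[2])/d[2]
def proj(p,X):
    T=np.linalg.inv(np.array(p['extrinsics']));c=T[:3,:3]@np.array(X)+T[:3,3];return np.array([p['fx']*c[0]/c[2]+p['cx'],p['fy']*c[1]/c[2]+p['cy']])
E
python3 - <<'E'
from h import *
s=bot.read_state();print(s, bot.tips_ahead)
for n in ['top','side','wrist']:
    p=cap(n,n+'0.png');print(n,p['fx'],p['cx'],p['cy'],np.round(p['extrinsics'],3).tolist())
    for q in ['port','tab','cap_grip','tab_tongue'] if n!='wrist' else []:
        try: print(q,[(np.round(np.array(r['at'])*[512,384],1).tolist(),round(r['confidence'],2)) for r in nets.look_for(p,q)])
        except Exception as e: print(q,e)
E
```

```text
pics
{'time_s': 0.0, 'joint_positions': array([-8.20179721e+01,  3.02800502e+01,  8.21545357e+01,  6.81126178e-04,
        6.76883050e+01, -1.02263762e+01]), 'qvel': array([ 0.05636306,  0.02416118,  0.03671066, -0.03219199,  0.00064651,
       -0.01904657]), 'tau': array([-7.44853514e-04, -4.40044534e+01, -1.76598448e+01,  6.32855971e-02,
        5.84554696e-02, -1.44779478e-04]), 'position': array([ 0.19525683, -0.59312302,  0.29127011]), 'tcp_rot': array([[ 3.12469655e-01, -9.49927698e-01, -2.86947566e-04],
       [-9.49925401e-01, -3.12469541e-01,  2.12559514e-03],
       [-2.10882407e-03, -3.91605197e-04, -9.99997700e-01]]), 'force': array([0.41676372, 0.06472687, 0.9697104 ]), 'moment': array([-0.01148735,  0.00078816, -0.04428396]), 'opening': 0.9986777216836022} 0.0697
top 455.8644171961865 267.6478418138472 196.37078107032153 [[-0.014, -0.996, 0.086, 0.45], [-1.0, 0.016, 0.02, 0.024], [-0.021, -0.085, -0.996, 0.958], [0.0, 0.0, 0.0, 1.0]]
port [([331.4, 216.1], 0.91), ([273.3, 268.9], 0.85), ([305.2, 123.4], 0.71)]
tab [([308.6, 117.9], 0.84), ([332.7, 208.0], 0.71)]
cap_grip []
tab_tongue [([271.4, 270.3], 0.84), ([305.3, 114.9], 0.81), ([334.9, 211.5], 0.72), ([330.1, 214.3], 0.66), ([255.6, 220.9], 0.23)]
side 391.88850230387374 265.7132248939324 196.65395862275227 [[0.931, -0.27, 0.245, 0.36], [-0.364, -0.672, 0.645, -0.406], [-0.009, -0.69, -0.724, 0.565], [0.0, 0.0, 0.0, 1.0]]
port [([362.1, 226.8], 0.93), ([189.3, 240.8], 0.87), ([277.2, 276.2], 0.55)]
tab [([366.5, 216.5], 0.88), ([276.4, 261.1], 0.87), ([188.6, 232.4], 0.6)]
cap_grip [([278.5, 275.9], 0.58), ([360.7, 223.8], 0.57), ([192.5, 240.2], 0.48)]
tab_tongue [([364.7, 214.3], 0.95), ([189.7, 229.5], 0.59), ([278.8, 257.9], 0.58)]
wrist 290.22669715330125 254.21201435999194 189.60255347740107 [[0.312, -0.917, -0.25, 0.265], [-0.95, -0.301, -0.083, -0.57], [0.0, 0.263, -0.965, 0.386], [0.0, 0.0, 0.0, 1.0]]
```

View pics/top0.png

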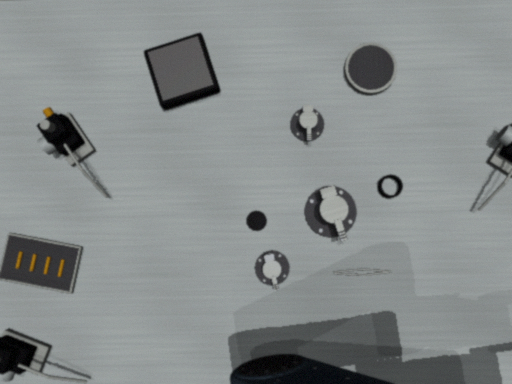

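View pics/side0.png

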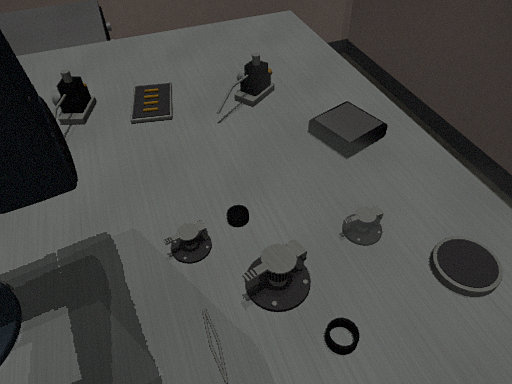

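Candidates in top: the large port at (331,211), about 52 px across, which is 108 mm. Two smaller ports sit at (272,268) and (307,124), about 35 px each. I'm choosing the large one and checking it in a crop. The bystanders are the ring at (390,186), the plug at (257,220) and the tweezers at (362,272).

Run:
```python
from h import *
p=cap('top');im=p['pixels']
q=cap('side');
a=cv2.resize(im[160:290,240:410],None,fx=4.6,fy=4.6,interpolation=cv2.INTER_CUBIC);cv2.imwrite('pics/c1.png',a)
a=cv2.resize(q['pixels'][200:384,180:380],None,fx=3.2,fy=3.2,interpolation=cv2.INTER_CUBIC);cv2.imwrite('pics/c2.png',cv2.convertScaleAbs(a,alpha=1.5))
for n,pp in (('top',p),('side',q)):
  for k in ['port','tab','ring_a','plug','tweezers']:
    for r in nets.masks_of(pp,k):
        m=r['region'].astype(np.uint8)
        if m.sum()<20: continue
        c=max(cv2.findContours(m,0,1)[0],key=len)
        e=cv2.fitEllipse(c) if len(c)>5 else None
        u,v=np.array(r['at'])*[512,384]
        print(n,k,round(r['confidence'],2),np.round(r['at'],3)*[512,384],np.round(atz(pp,u,v,0.01),3),np.round(np.concatenate([np.ravel(x) for x in e]),1) if e else 0)
```

```text
top port 0.74 [308.224 126.72 ] [ 0.677 -0.045  0.01 ] [306.7 123.3  32.2  35.2   3.3]
top port 0.7 [271.36  269.184] [0.381 0.037 0.01 ] [271.9 268.7  33.6  36.9 165.6]
top port 0.56 [334.336 213.888] [ 0.492 -0.095  0.01 ] [330.3 212.   48.8  53.7 150.4]
top tab 0.72 [309.248 118.656] [ 0.695 -0.048  0.01 ] [308.  119.8  16.5  32.2 175.9]
top tab 0.6 [331.776 206.976] [ 0.507 -0.09   0.01 ] [333.8 211.   25.   50.2 160.5]
top tab 0.59 [270.336 272.256] [0.375 0.039 0.01 ] [271.5 270.2  16.5  35.1 166.8]
top tab 0.23 [329.216 212.736] [ 0.495 -0.085  0.01 ] [330.5 212.   50.3  53.4 147.4]
top ring_a 0.73 [396.8   190.848] [ 0.539 -0.226  0.01 ] [389.8 186.2  20.6  22.4  74.3]
top plug 0.73 [252.928 219.648] [0.484 0.074 0.01 ] [256.  220.5  19.3  19.7  84.2]
top plug 0.26 [331.776 215.04 ] [ 0.49 -0.09  0.01] [330.1 212.3  51.1  54.1 143.4]
top tweezers 0.7 [349.696 268.8  ] [ 0.379 -0.124  0.01 ] [349.1 272.1   5.4  31.1  90.5]
side port 0.83 [362.496 228.096] [ 0.682 -0.05   0.01 ] [363.3 225.5  37.2  42.3  49.9]
side port 0.82 [189.44  242.688] [0.382 0.035 0.01 ] [189.5 242.6  39.2  44.8  69.6]
side port 0.63 [279.552 278.784] [ 0.501 -0.092  0.01 ] [278.5 277.2  63.3  73.2  28.8]
side tab 0.69 [188.416 231.936] [0.386 0.059 0.01 ] [186.7 231.6  14.6  42.2  69.6]
side tab 0.67 [364.544 215.808] [ 0.701 -0.026  0.01 ] [364.7 214.7  15.1  35.7  78.8]
side tab 0.65 [278.528 259.968] [ 0.514 -0.058  0.01 ] [276.9 259.4  28.7  64.8  63.4]
side ring_a 0.9 [349.184 326.4  ] [ 0.566 -0.205  0.01 ] [341.6 335.8  32.3  36.6 172.9]
side ring_a 0.21 [280.064 258.048] [ 0.518 -0.055  0.01 ] [276.9 259.1  28.5  64.9  64. ]
side plug 0.89 [237.056 216.192] [0.48  0.062 0.01 ] [237.4 215.4  21.9  22.9  59.2]
side plug 0.7 [276.992 276.48 ] [ 0.499 -0.087  0.01 ] [277.  276.3   9.3  24.3  93.3]
side tweezers 0.81 [216.576 344.064] [ 0.375 -0.158  0.01 ] [214.6 344.6   8.6  73.8 163.2]
```

View pics/c1.png

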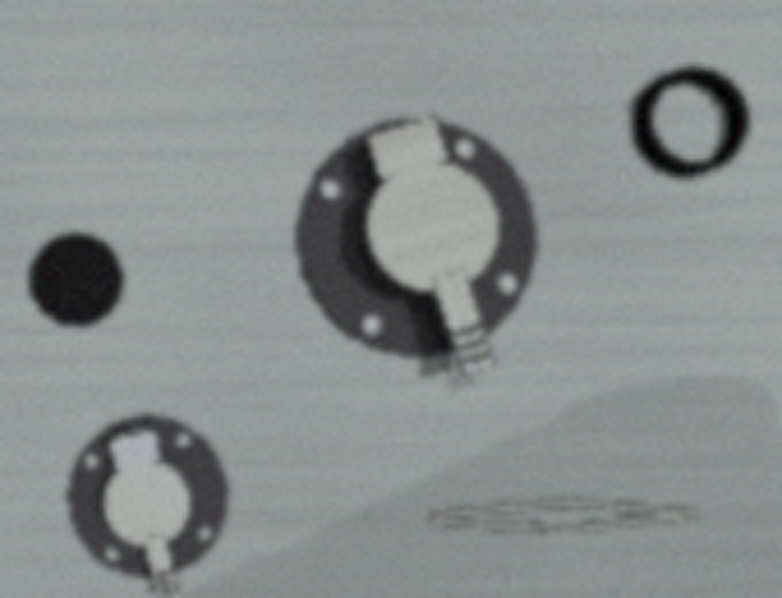

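View pics/c2.png

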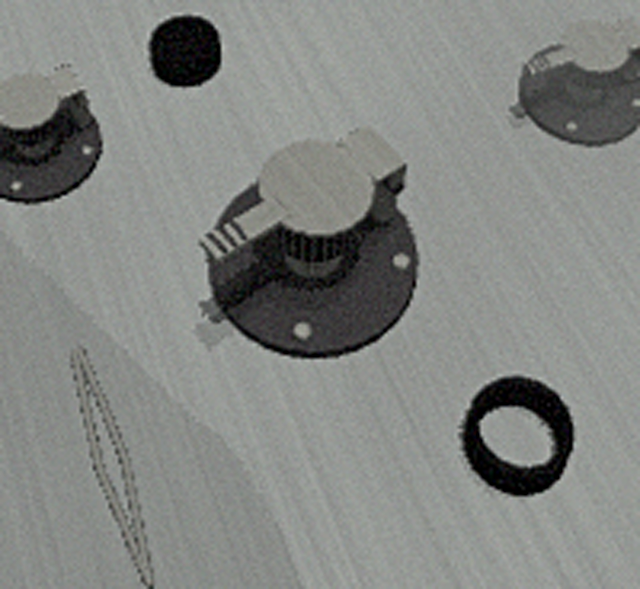

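```bash
cat > fit.py <<'E'
from h import *
from scipy.optimize import least_squares
p=cap('top');q=cap('side')
b=np.array([[330,188],[465,149],[508,284],[371,324]])/4.6+[240,160]-0.5+0.5/4.6
bw=np.array([atz(p,u,v,0.008) for u,v in b]);c=bw.mean(0);print('bolt centre',c, np.degrees(np.arctan2(*(bw-c)[:,1::-1].T if 0 else ((bw-c)[:,1],(bw-c)[:,0]))),np.linalg.norm(bw-c,axis=1))
print('ellipse c',atz(p,330.3,212,0.008), 'disc',atz(p,433/4.6+240-.4,227/4.6+160-.4,0.066))
# side bolts
bs=np.array([[401,261],[302,330]])/3.2+[180,200]-.35
print('side bolts',[atz(q,*x,0.008) for x in bs])
print('side disc',atz(q,*(np.array([317,187])/3.2+[180,200]-.35),.066))
print('tongue end side',atz(q,*(np.array([206,244])/3.2+[180,200]-.35),.064),'top',atz(p,475/4.6+240,355/4.6+160,.064))
E
python3 fit.py
```

```text
bolt centre [ 0.49908694 -0.08786725  0.008     ] [  60.37940407  -29.40765023 -119.27241165  150.38813919] [0.04537499 0.04499841 0.04553617 0.04527482]
ellipse c [ 0.49685402 -0.08723763  0.008     ] disc [ 0.49984989 -0.08728728  0.066     ]
side bolts [array([ 0.53874496, -0.11023236,  0.008     ]), array([ 0.47741332, -0.12734413,  0.008     ])]
side disc [ 0.50023904 -0.08943925  0.066     ]
tongue end side [ 0.44083508 -0.09843227  0.064     ] top [ 0.44464702 -0.10457893  0.064     ]
```

```bash
cat > ov.py <<'E'
from h import *
import sys
cx,cy,yaw,th=map(float,sys.argv[1:5])
y=np.radians(yaw);X=np.array([np.cos(y),np.sin(y),0]);Y=np.array([-np.sin(y),np.cos(y),0]);Z=np.array([0,0,1.])
O=np.array([cx,cy,0])
def W(a): return O+a[0]*X+a[1]*Y+a[2]*Z
def tabp(x,yy,z): # port coords shut -> rotated
    dx,dz=x-.042,z-.046
    return (.042+dx*np.cos(th)+dz*np.sin(th),yy,.046-dx*np.sin(th)+dz*np.cos(th))
t=np.linspace(0,2*np.pi,60)
curves=[[W((.054*np.cos(a),.054*np.sin(a),.008)) for a in t],
 [W(tabp(.028*np.cos(a),.028*np.sin(a),.066)) for a in t],
 [W(tabp(*v)) for v in [(-.028,.007,.067),(-.063,.007,.067),(-.063,-.007,.067),(-.028,-.007,.067)]]]
for n,(r0,r1,c0,c1),s in (('top',(160,290,240,410),4.6),('side',(200,384,180,380),3.2)):
    p=cap(n);a=cv2.resize(p['pixels'][r0:r1,c0:c1],None,fx=s,fy=s,interpolation=cv2.INTER_CUBIC)
    for i,c in enumerate(curves):
        pts=np.array([(proj(p,w)-[c0,r0]+.5)*s for w in c]).astype(np.int32)
        cv2.polylines(a,[pts],False,[(0,255,0),(0,0,255),(255,0,0)][i],1)
    cv2.imwrite('pics/ov_%s_%s.png'%(n,sys.argv[5]),a)
E
python3 ov.py 0.499 -0.088 15.5 0.0 1
```

```text
(no output)
```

View pics/ov_top_1.png

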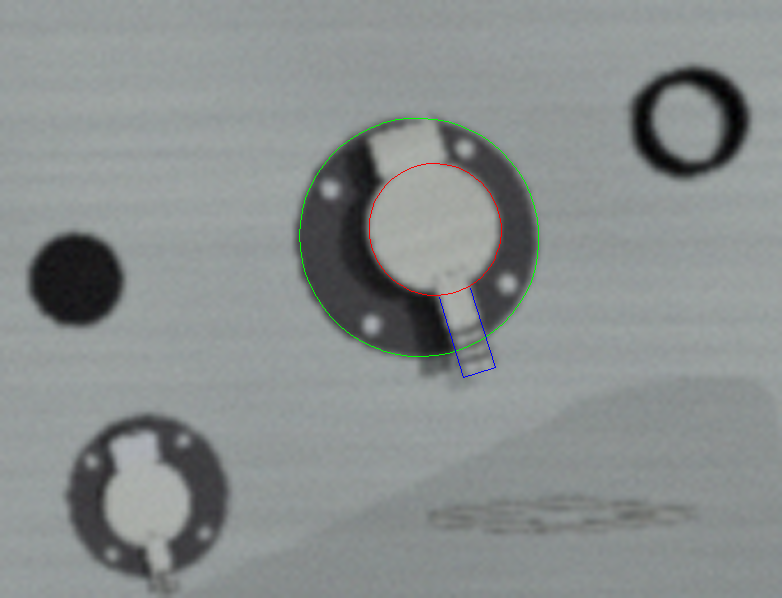

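View pics/ov_side_1.png

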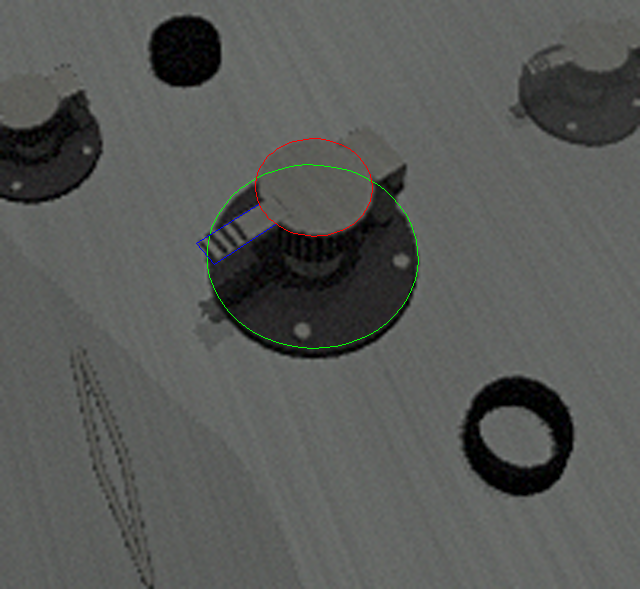

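play_rows --series '[{"tx": 0.0244, "ty": 0.0473, "turn": -0.0045}, {"tx": 0.0244, "ty": 0.0473, "turn": -0.0045}, {"tx": 0.0244, "ty": 0.0473, "turn": -0.0045}, {"tx": 0.0244, "ty": 0.0473, "turn": -0.0045}, {"tx": 0.0244, "ty": 0.0473, "turn": -0.0045}, {"tx": 0.0244, "ty": 0.0473, "turn": -0.0045}, {"tx": 0.0244, "ty": 0.0473, "turn": -0.0045}, {"tx": 0.0244, "ty": 0.0473, "turn": -0.0045}, {"tx": 0.0244, "ty": 0.0473, "turn": -0.0045}, {"tx": 0.0244, "ty": 0.0473, "turn": -0.0045}]' --gripper 0.6

```text
invalid input
```

play_rows --series '[{"tx": 0.0244, "ty": 0.0473}, {"tx": 0.0244, "ty": 0.0473}, {"tx": 0.0244, "ty": 0.0473}, {"tz": -0.05}, {"tz": -0.05}]'

```text
invalid input
```

Run:
```python
from h import *
s=bot.read_state();print(s['time_s'],s['position'],np.round(s['tcp_rot'],4).tolist(),s['joint_positions'],s['force'],s['moment'],s['opening'])
cap('wrist','w1.png')
```

```text
1.35 [ 0.19533256 -0.59367764  0.2922344 ] [[0.3125, -0.9499, 0.0], [-0.9499, -0.3125, 0.0], [-0.0, -0.0, -1.0]] [-8.20185361e+01  3.02251504e+01  8.20870409e+01  1.74007766e-03
  6.76888317e+01 -1.02262285e+01] [-0.46432433  1.01180943  0.03403694] [-0.00141925  0.02140195  0.0391235 ] 1.0059934973511095
```

View pics/w1.png

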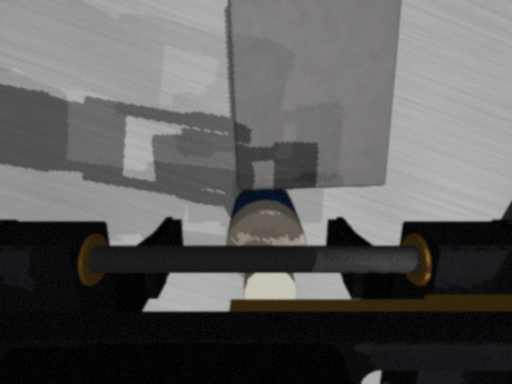

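Both calls were refused, so I'll try with every key present.

play_rows --series '[{"tx": 0.0244, "ty": 0.0473, "tz": 0, "turn": -0.0045}, {"tx": 0.0244, "ty": 0.0473, "tz": 0, "turn": -0.0045}, {"tx": 0.0244, "ty": 0.0473, "tz": 0, "turn": -0.0045}, {"tx": 0.0244, "ty": 0.0473, "tz": 0, "turn": -0.0045}, {"tx": 0.0244, "ty": 0.0473, "tz": 0, "turn": -0.0045}, {"tx": 0.0244, "ty": 0.0473, "tz": 0, "turn": -0.0045}, {"tx": 0.0244, "ty": 0.0473, "tz": 0, "turn": -0.0045}, {"tx": 0.0244, "ty": 0.0473, "tz": 0, "turn": -0.0045}, {"tx": 0.0244, "ty": 0.0473, "tz": 0, "turn": -0.0045}, {"tx": 0.0244, "ty": 0.0473, "tz": 0, "turn": -0.0045}]' --gripper 0.6

```text
time_s: 2.4
position: [0.3912, -0.2138, 0.2926]
tcp_rot: [[0.267, -0.964, 0.001], [-0.964, -0.267, -0.001], [0.001, -0.001, -1.0]]
force: [1.0, -0.6, 1.1]
opening: 0.6
```

play_rows --series '[{"tx": 0.0183, "ty": 0.0355, "tz": 0, "turn": 0}, {"tx": 0.0183, "ty": 0.0355, "tz": 0, "turn": 0}, {"tx": 0.0183, "ty": 0.0355, "tz": 0, "turn": 0}, {"tx": 0.0182, "ty": 0.0357, "tz": 0, "turn": 0}, {"tx": 0, "ty": 0, "tz": -0.05, "turn": 0}, {"tx": 0, "ty": 0, "tz": -0.05, "turn": 0}, {"tx": 0, "ty": 0, "tz": -0.025, "turn": 0}, {"tx": 0, "ty": 0, "tz": 0, "turn": 0}]'

```text
time_s: 3.2
position: [0.4476, -0.1007, 0.19]
tcp_rot: [[0.268, -0.964, -0.006], [-0.964, -0.268, 0.003], [-0.004, 0.005, -1.0]]
force: [-0.7, -0.2, -0.3]
opening: 0.604
```

Run:
```python
from h import *
s=bot.read_state();print(s['time_s'],s['position'],np.round(s['tcp_rot'],4).tolist(),s['joint_positions'],s['force'],s['moment'],s['opening'])
cap('wrist','w2.png')
p=cap('side');cv2.imwrite('pics/s2.png',cv2.convertScaleAbs(cv2.resize(p['pixels'][150:350,170:390],None,fx=3,fy=3),alpha=1.5))
```

```text
3.2 [ 0.44762633 -0.10070895  0.19002889] [[0.2676, -0.9635, -0.0056], [-0.9635, -0.2676, 0.0028], [-0.0042, 0.0047, -1.0]] [-2.66792579e+01  2.76668243e+01  1.10903196e+02 -1.69317150e-03
  4.17896101e+01  4.77985368e+01] [-0.6589724  -0.22254173 -0.25615254] [-0.00726022  0.00613184 -0.00280173] 0.6040254116522096
```

View pics/w2.png

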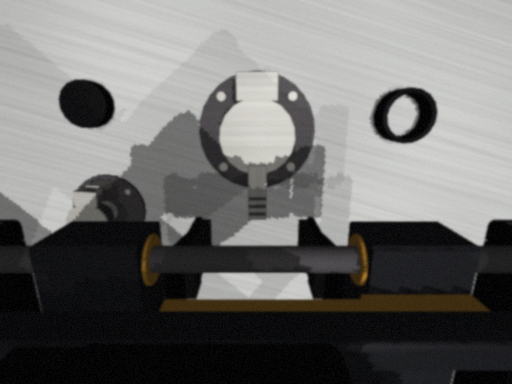

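View pics/s2.png

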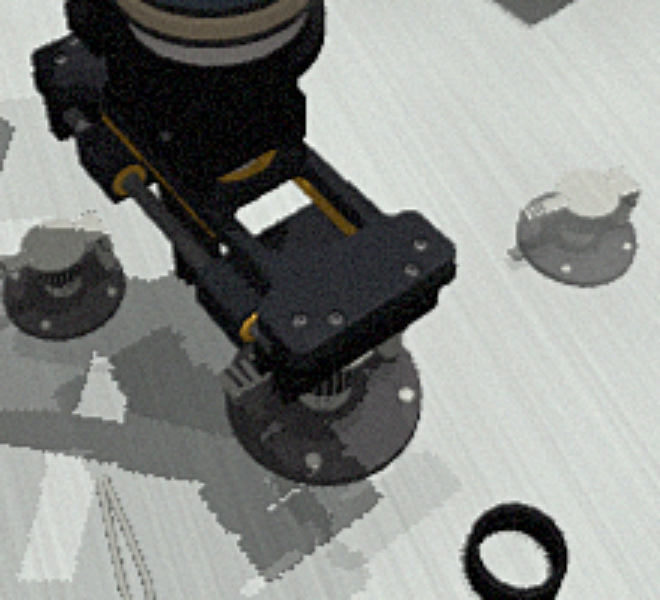

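play_rows --series '[{"tx": 0, "ty": 0, "tz": -0.03, "turn": 0}, {"tx": 0, "ty": 0, "tz": -0.03, "turn": 0}, {"tx": 0, "ty": 0, "tz": -0.02, "turn": 0}, {"tx": 0, "ty": 0, "tz": -0.0115, "turn": 0}, {"tx": 0, "ty": 0, "tz": 0, "turn": 0}, {"tx": 0, "ty": 0, "tz": 0, "turn": 0}]'

```text
time_s: 3.9
position: [0.4497, -0.1019, 0.12]
tcp_rot: [[0.267, -0.964, 0.002], [-0.964, -0.267, -0.001], [0.001, -0.002, -1.0]]
force: [0.4, 0.5, -0.0]
opening: 0.6
```

Run:
```python
from h import *
s=bot.read_state();print(s['time_s'],s['position'],s['force'],s['moment'],s['opening'])
p=cap('side');cv2.imwrite('pics/s3.png',cv2.convertScaleAbs(cv2.resize(p['pixels'][150:350,170:390],None,fx=3,fy=3),alpha=1.5))
cap('wrist','w3.png')
```

```text
3.9 [ 0.44972052 -0.10191205  0.11998839] [ 0.35178226  0.49786748 -0.03880191] [ 0.01797629 -0.03066923  0.03510451] 0.600011318270862
```

View pics/s3.png

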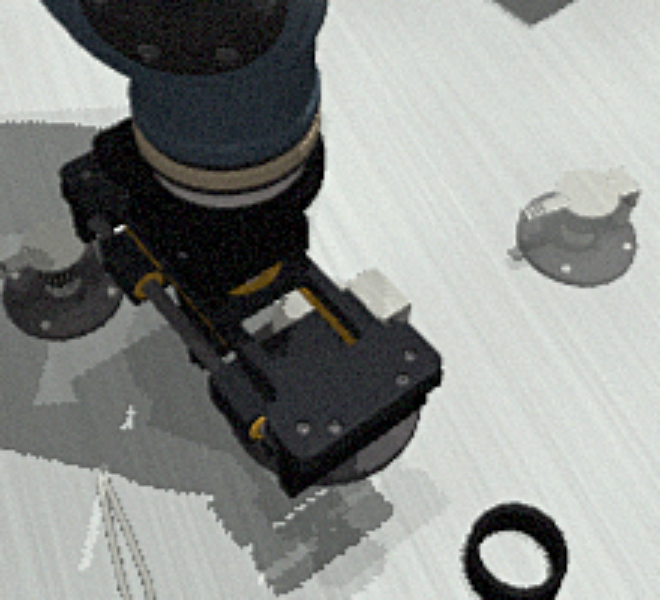

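View pics/w3.png

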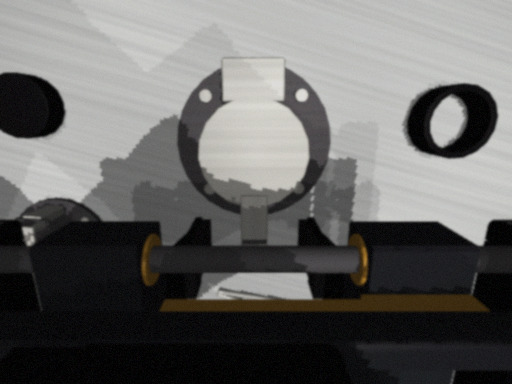

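play_rows --series '[{"tx": 0, "ty": 0, "tz": 0, "turn": 0}, {"tx": 0, "ty": 0, "tz": 0, "turn": 0}, {"tx": 0, "ty": 0, "tz": 0, "turn": 0}, {"tx": 0, "ty": 0, "tz": 0, "turn": 0}, {"tx": 0, "ty": 0, "tz": 0, "turn": 0}, {"tx": 0, "ty": 0, "tz": 0, "turn": 0}, {"tx": 0, "ty": 0, "tz": 0, "turn": 0}, {"tx": 0, "ty": 0, "tz": 0, "turn": 0}]' --gripper 0

```text
time_s: 4.8
position: [0.4491, -0.1019, 0.1191]
tcp_rot: [[0.268, -0.964, 0.0], [-0.964, -0.268, -0.001], [0.001, -0.0, -1.0]]
force: [-0.5, -2.7, -0.8]
opening: 0.153
```

```bash
cat > arc.py <<'E'
import numpy as np
R=.0957;y=np.radians(15.5)
ths=np.radians(np.concatenate([[1.7,4.7,8.7],np.arange(14.7,143.4,6)])) 
ph=np.radians(169.16)-ths
r=R*np.cos(ph);z=R*np.sin(ph)
for i in range(1,len(ths)): 
    dr,dz=r[i]-r[i-1],z[i]-z[i-1]
    print('{"tx": %.4f, "ty": %.4f, "tz": %.4f, "turn": 0}, '%(dr*np.cos(y)/.8,dr*np.sin(y)/.8,dz/.8),round(np.degrees(ths[i]),1))
E
python3 arc.py
```

```text
{"tx": 0.0015, "ty": 0.0004, "tz": 0.0061, "turn": 0},  4.7
{"tx": 0.0024, "ty": 0.0007, "tz": 0.0080, "turn": 0},  8.7
{"tx": 0.0046, "ty": 0.0013, "tz": 0.0116, "turn": 0},  14.7
{"tx": 0.0058, "ty": 0.0016, "tz": 0.0110, "turn": 0},  20.7
{"tx": 0.0068, "ty": 0.0019, "tz": 0.0103, "turn": 0},  26.7
{"tx": 0.0078, "ty": 0.0022, "tz": 0.0095, "turn": 0},  32.7
{"tx": 0.0088, "ty": 0.0024, "tz": 0.0086, "turn": 0},  38.7
{"tx": 0.0096, "ty": 0.0027, "tz": 0.0076, "turn": 0},  44.7
{"tx": 0.0103, "ty": 0.0029, "tz": 0.0065, "turn": 0},  50.7
{"tx": 0.0109, "ty": 0.0030, "tz": 0.0054, "turn": 0},  56.7
{"tx": 0.0114, "ty": 0.0032, "tz": 0.0042, "turn": 0},  62.7
{"tx": 0.0117, "ty": 0.0033, "tz": 0.0029, "turn": 0},  68.7
{"tx": 0.0120, "ty": 0.0033, "tz": 0.0016, "turn": 0},  74.7
{"tx": 0.0121, "ty": 0.0033, "tz": 0.0003, "turn": 0},  80.7
{"tx": 0.0120, "ty": 0.0033, "tz": -0.0010, "turn": 0},  86.7
{"tx": 0.0119, "ty": 0.0033, "tz": -0.0023, "turn": 0},  92.7
{"tx": 0.0116, "ty": 0.0032, "tz": -0.0036, "turn": 0},  98.7
{"tx": 0.0111, "ty": 0.0031, "tz": -0.0048, "turn": 0},  104.7
{"tx": 0.0106, "ty": 0.0029, "tz": -0.0060, "turn": 0},  110.7
{"tx": 0.0099, "ty": 0.0028, "tz": -0.0071, "turn": 0},  116.7
{"tx": 0.0092, "ty": 0.0025, "tz": -0.0081, "turn": 0},  122.7
{"tx": 0.0083, "ty": 0.0023, "tz": -0.0091, "turn": 0},  128.7
{"tx": 0.0073, "ty": 0.0020, "tz": -0.0099, "turn": 0},  134.7
{"tx": 0.0063, "ty": 0.0017, "tz": -0.0107, "turn": 0},  140.7
```

play_rows --series '[{"tx": 0.0015, "ty": 0.0004, "tz": 0.0061, "turn": 0}, {"tx": 0.0024, "ty": 0.0007, "tz": 0.008, "turn": 0}, {"tx": 0.0046, "ty": 0.0013, "tz": 0.0116, "turn": 0}, {"tx": 0.0058, "ty": 0.0016, "tz": 0.011, "turn": 0}]'

```text
time_s: 5.2
position: [0.4613, -0.0984, 0.1488]
tcp_rot: [[0.267, -0.964, 0.001], [-0.964, -0.267, -0.0], [0.001, -0.001, -1.0]]
force: [3.7, -0.7, -7.7]
opening: 0.158
```

play_rows --series '[{"tx": 0.0068, "ty": 0.0019, "tz": 0.0103, "turn": 0}, {"tx": 0.0078, "ty": 0.0022, "tz": 0.0095, "turn": 0}, {"tx": 0.0088, "ty": 0.0024, "tz": 0.0086, "turn": 0}, {"tx": 0.0096, "ty": 0.0027, "tz": 0.0076, "turn": 0}, {"tx": 0.0103, "ty": 0.0029, "tz": 0.0065, "turn": 0}]'

```text
time_s: 5.7
position: [0.495, -0.0887, 0.1826]
tcp_rot: [[0.268, -0.963, -0.002], [-0.963, -0.268, -0.001], [0.0, 0.002, -1.0]]
force: [0.9, -4.6, -11.9]
opening: 0.155
```

Run:
```python
from h import *
s=bot.read_state();print(s['time_s'],s['position'],s['force'],s['moment'],s['opening'])
p=cap('side');cv2.imwrite('pics/s4.png',cv2.convertScaleAbs(cv2.resize(p['pixels'][150:350,170:390],None,fx=3,fy=3),alpha=1.5))
```

```text
5.7 [ 0.49496413 -0.08874497  0.18257364] [  0.90201218  -4.61735769 -11.8964298 ] [-1.02398964  0.07082344  0.00772382] 0.1545500318507846
```

View pics/s4.png

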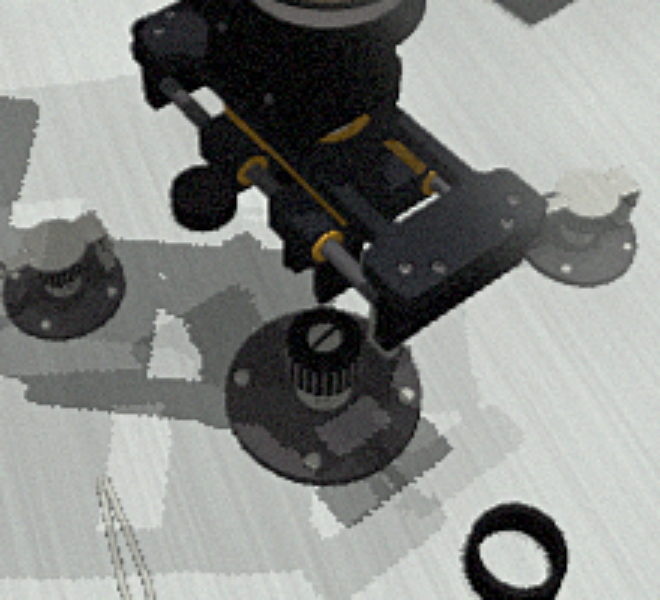

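The tab is rising and the cap is visible at about (322,335) in the crop. I'll continue slightly lower.

play_rows --series '[{"tx": 0.0109, "ty": 0.003, "tz": 0.004, "turn": 0}, {"tx": 0.0114, "ty": 0.0032, "tz": 0.0032, "turn": 0}, {"tx": 0.0117, "ty": 0.0033, "tz": 0.0025, "turn": 0}, {"tx": 0.012, "ty": 0.0033, "tz": 0.0016, "turn": 0}, {"tx": 0.0121, "ty": 0.0033, "tz": 0.0003, "turn": 0}]'

```text
time_s: 6.25
position: [0.5395, -0.0762, 0.1923]
tcp_rot: [[0.269, -0.963, -0.006], [-0.963, -0.269, -0.001], [-0.001, 0.006, -1.0]]
force: [-4.1, -6.6, 0.3]
opening: 0.152
```

play_rows --series '[{"tx": 0.012, "ty": 0.0033, "tz": -0.001, "turn": 0}, {"tx": 0.0119, "ty": 0.0033, "tz": -0.0023, "turn": 0}, {"tx": 0.0116, "ty": 0.0032, "tz": -0.0036, "turn": 0}, {"tx": 0.0111, "ty": 0.0031, "tz": -0.0048, "turn": 0}]'

```text
time_s: 6.65
position: [0.5771, -0.0656, 0.1831]
tcp_rot: [[0.268, -0.963, -0.005], [-0.963, -0.268, -0.001], [-0.001, 0.005, -1.0]]
force: [-3.2, -5.3, 2.1]
opening: 0.16
```

play_rows --series '[{"tx": 0.0106, "ty": 0.0026, "tz": -0.006, "turn": 0}, {"tx": 0.0099, "ty": 0.0025, "tz": -0.0071, "turn": 0}, {"tx": 0.0092, "ty": 0.0023, "tz": -0.0081, "turn": 0}, {"tx": 0.0083, "ty": 0.002, "tz": -0.0091, "turn": 0}]'

```text
time_s: 7.05
position: [0.6091, -0.0569, 0.1578]
tcp_rot: [[0.267, -0.964, -0.002], [-0.964, -0.267, 0.002], [-0.002, 0.001, -1.0]]
force: [-3.4, -0.0, 4.5]
opening: 0.15
```

play_rows --series '[{"tx": 0.0073, "ty": 0.002, "tz": -0.0099, "turn": 0}, {"tx": 0.0045, "ty": 0.0012, "tz": -0.0078, "turn": 0}, {"tx": 0, "ty": 0, "tz": 0, "turn": 0}]'

```text
time_s: 7.35
position: [0.6192, -0.0541, 0.1425]
tcp_rot: [[0.267, -0.964, 0.0], [-0.964, -0.267, 0.002], [-0.002, -0.001, -1.0]]
force: [0.4, 4.4, 0.5]
opening: 0.152
```

Run:
```python
from h import *
s=bot.read_state();print(s['time_s'],s['position'],s['force'],s['moment'],s['opening'])
p=cap('side');cv2.imwrite('pics/s5.png',cv2.convertScaleAbs(cv2.resize(p['pixels'][150:350,170:390],None,fx=3,fy=3),alpha=1.5))
```

```text
7.35 [ 0.61922224 -0.05410902  0.14252029] [0.44930036 4.42269758 0.49884801] [0.5783908  0.21817263 0.06343472] 0.15206877244508366
```

View pics/s5.png

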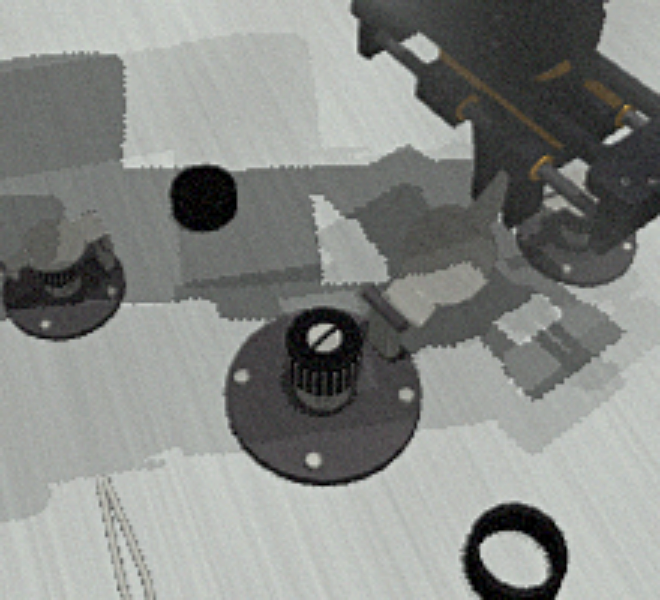

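Tab is folded to about 2.48 rad, judging by the grip height. Releasing and retreating upward.

play_rows --series '[{"tx": 0, "ty": 0, "tz": 0, "turn": 0}, {"tx": 0, "ty": 0, "tz": 0, "turn": 0}, {"tx": 0, "ty": 0, "tz": 0, "turn": 0}, {"tx": 0, "ty": 0, "tz": 0.02, "turn": 0}, {"tx": 0, "ty": 0, "tz": 0.04, "turn": 0}, {"tx": 0, "ty": 0, "tz": 0.04, "turn": 0}, {"tx": -0.03, "ty": -0.008, "tz": 0.02, "turn": 0.067}, {"tx": -0.04, "ty": -0.011, "tz": 0, "turn": 0.067}, {"tx": -0.04, "ty": -0.011, "tz": 0, "turn": 0.067}, {"tx": -0.035, "ty": -0.01, "tz": 0, "turn": 0.066}]' --gripper 0.65

```text
time_s: 8.4
position: [0.5014, -0.0881, 0.2406]
tcp_rot: [[0.525, -0.851, 0.001], [-0.851, -0.525, -0.001], [0.002, -0.0, -1.0]]
force: [-1.2, -0.5, -0.2]
opening: 0.65
```

Run:
```python
from h import *
s=bot.read_state();print(s['time_s'],s['position'],np.round(s['tcp_rot'],4).tolist(),s['joint_positions'],s['force'],s['moment'],s['opening'])
p=cap('side');cv2.imwrite('pics/s6.png',cv2.convertScaleAbs(cv2.resize(p['pixels'][150:350,170:390],None,fx=3,fy=3),alpha=1.5))
cap('wrist','w6.png');p=cap('top');cv2.imwrite('pics/t6.png',cv2.resize(p['pixels'][160:290,240:410],None,fx=4.6,fy=4.6))
```

```text
8.4 [ 0.50136046 -0.08809315  0.24062812] [[0.5253, -0.8509, 0.0013], [-0.8509, -0.5253, -0.0013], [0.0018, -0.0005, -1.0]] [-2.25416360e+01  2.55901920e+01  1.01710311e+02 -5.01853233e-02
  5.25994788e+01  3.58032595e+01] [-1.17916472 -0.5245505  -0.19483783] [-0.02640479 -0.02374281  0.03937701] 0.6498043658498642
```

View pics/s6.png

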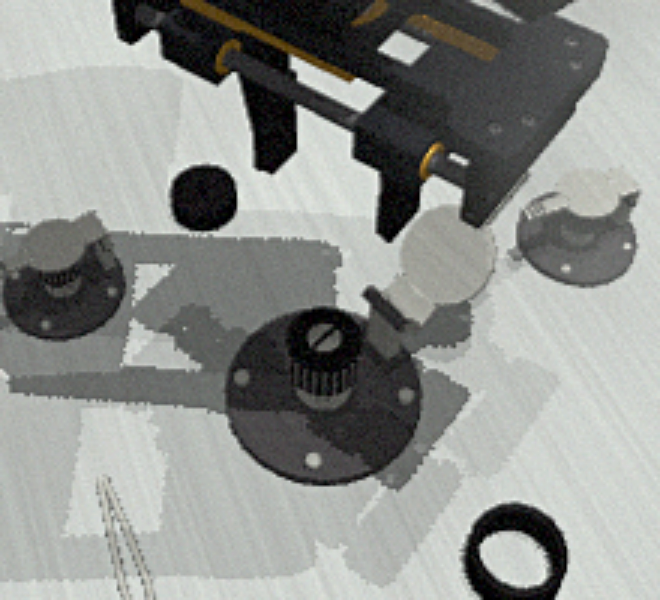

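View pics/w6.png

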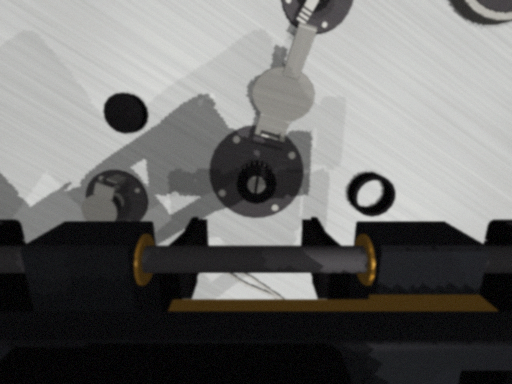

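View pics/t6.png

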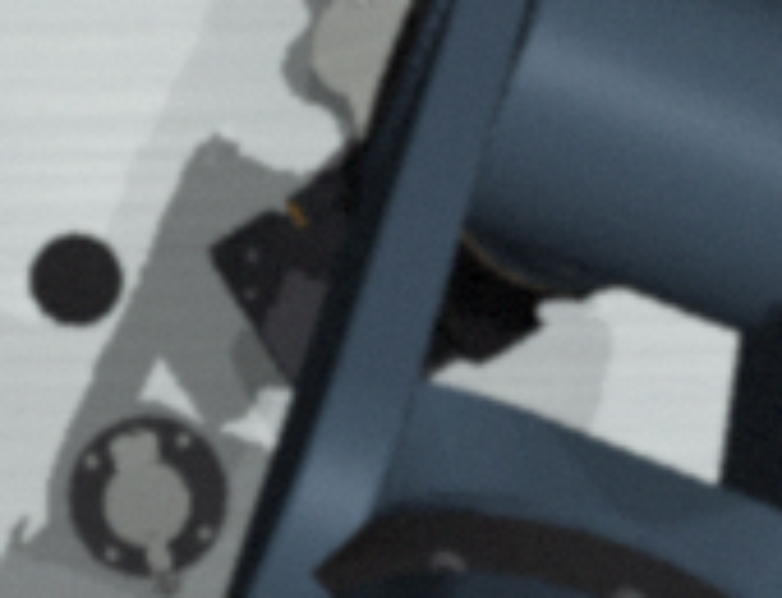

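Run:
```python
from h import *
p=cap('side');y=np.radians(15.5)
def P(u,v,z):
    w=atz(p,u/3+170-.3,v/3+150-.3,z)-[.499,-.0875,0];return np.round([w[0]*np.cos(y)+w[1]*np.sin(y),-w[0]*np.sin(y)+w[1]*np.cos(y)],4)
for z in (.046,.05,.056,.06): print(z,P(367,290,z),P(403,333,z),P(385,308,z))
print('cap top centre',atz(p,325/3+170-.3,339/3+150-.3,.057))
cv2.imwrite('pics/s7.png',cv2.convertScaleAbs(cv2.resize(p['pixels'][220:310,230:340],None,fx=7,fy=6,interpolation=cv2.INTER_CUBIC),alpha=1.5))
```

```text
0.046 [0.041  0.0134] [ 0.0383 -0.0196] [ 0.0411 -0.0016]
0.05 [0.039  0.0113] [ 0.0363 -0.0215] [ 0.0391 -0.0037]
0.056 [0.036 0.008] [ 0.0333 -0.0244] [ 0.0361 -0.0068]
0.06 [0.034  0.0058] [ 0.0314 -0.0263] [ 0.0341 -0.0088]
cap top centre [ 0.49849385 -0.09124273  0.057     ]
```

View pics/s7.png

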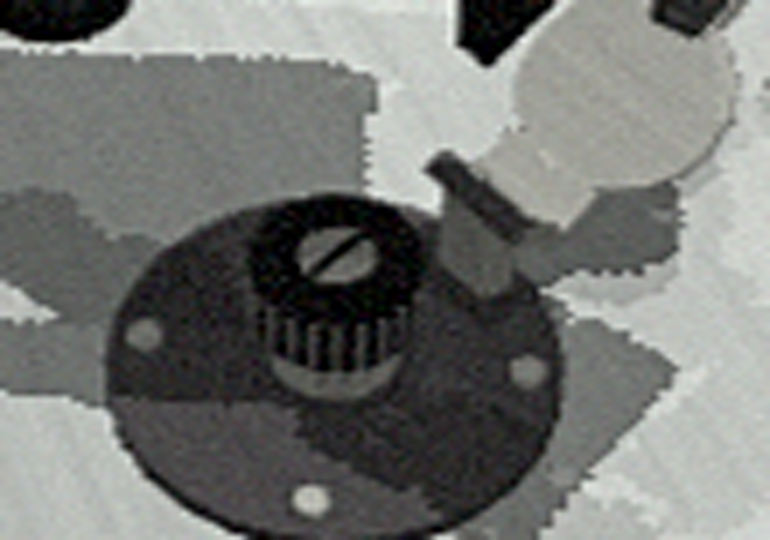

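play_rows --series '[{"tx": 0, "ty": 0, "tz": 0, "turn": -0.0625}, {"tx": 0, "ty": 0, "tz": 0, "turn": -0.0625}, {"tx": 0, "ty": 0, "tz": -0.02, "turn": 0}, {"tx": 0, "ty": 0, "tz": 0, "turn": 0}, {"tx": 0, "ty": 0, "tz": 0, "turn": 0}]'

```text
time_s: 9.1
position: [0.5036, -0.0874, 0.2239]
tcp_rot: [[0.407, -0.913, 0.001], [-0.913, -0.407, -0.0], [0.0, -0.0, -1.0]]
force: [-0.4, 0.1, 0.7]
opening: 0.647
```

Run:
```python
from h import *
s=bot.read_state();print(s['time_s'],s['position'],np.round(s['tcp_rot'],4).tolist(),s['joint_positions'],s['force'],s['moment'],s['opening'])
p=cap('wrist');np.save('wx.npy',p['extrinsics'])
a=p['pixels'].copy()
t=np.linspace(0,6.283,60)
for c,col in (((.499,-.088),(0,0,255)),):
  for r,z in ((.054,.008),(.02,.057),(.009,.0575)):
    pts=np.array([(proj(p,(c[0]+r*np.cos(x),c[1]+r*np.sin(x),z))+.5)*6 for x in t])-np.array([180,100])*6
    b=cv2.resize(a[100:220,180:310],None,fx=6,fy=6,interpolation=cv2.INTER_CUBIC) if r==.054 else b
    cv2.polylines(b,[pts.astype(np.int32)],True,col,1)
cv2.imwrite('pics/w7.png',cv2.resize(b,None,fx=.83,fy=.83))
```

```text
9.1 [ 0.50363612 -0.08742555  0.22390296] [[0.4074, -0.9132, 0.0005], [-0.9132, -0.4074, -0.0002], [0.0004, -0.0004, -1.0]] [-2.23893786e+01  2.72537266e+01  1.02262602e+02 -2.00049651e-04
  5.04510876e+01  4.35676028e+01] [-0.35223018  0.09979988  0.71703814] [ 0.0632913  -0.00744127  0.05852466] 0.6473019208108803
```

View pics/w7.png

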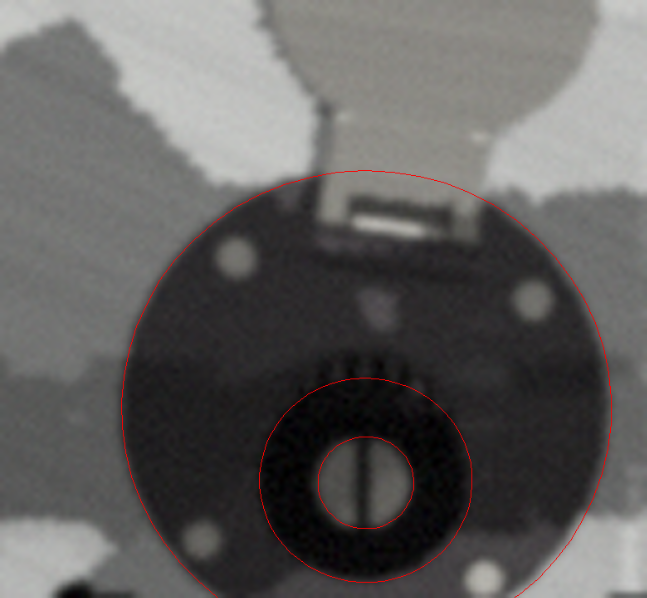

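play_rows --series '[{"tx": -0.0058, "ty": -0.0007, "tz": 0, "turn": 0.08}, {"tx": 0, "ty": 0, "tz": -0.045, "turn": 0}, {"tx": 0, "ty": 0, "tz": -0.045, "turn": 0}, {"tx": 0, "ty": 0, "tz": 0, "turn": 0}, {"tx": 0, "ty": 0, "tz": 0, "turn": 0}, {"tx": 0, "ty": 0, "tz": 0, "turn": 0}]'

```text
time_s: 9.75
position: [0.4993, -0.0883, 0.1536]
tcp_rot: [[0.482, -0.876, 0.003], [-0.876, -0.482, -0.001], [0.003, -0.002, -1.0]]
force: [0.9, -0.1, 0.5]
opening: 0.649
```

Down 0.0563 m to z = 0.097, with a baseline force reading at the end.

play_rows --series '[{"tx": 0, "ty": 0, "tz": -0.02, "turn": 0}, {"tx": 0, "ty": 0, "tz": -0.02, "turn": 0}, {"tx": 0, "ty": 0, "tz": -0.02, "turn": 0}, {"tx": 0, "ty": 0, "tz": -0.01, "turn": 0}, {"tx": 0, "ty": 0, "tz": 0, "turn": 0}, {"tx": 0, "ty": 0, "tz": 0, "turn": 0}, {"tx": 0, "ty": 0, "tz": 0, "turn": 0}]'

```text
time_s: 10.45
position: [0.4987, -0.0881, 0.0969]
tcp_rot: [[0.482, -0.876, 0.002], [-0.876, -0.482, -0.001], [0.002, -0.001, -1.0]]
force: [-0.3, 0.2, 0.4]
opening: 0.651
```

play_rows --series '[{"tx": 0, "ty": 0, "tz": 0, "turn": 0}, {"tx": 0, "ty": 0, "tz": 0, "turn": 0}, {"tx": 0, "ty": 0, "tz": 0, "turn": 0}, {"tx": 0, "ty": 0, "tz": 0, "turn": 0}, {"tx": 0, "ty": 0, "tz": 0, "turn": 0}, {"tx": 0, "ty": 0, "tz": 0, "turn": 0}, {"tx": 0, "ty": 0, "tz": 0, "turn": 0}, {"tx": 0, "ty": 0, "tz": 0, "turn": 0}]' --gripper 0

```text
time_s: 11.25
position: [0.4982, -0.088, 0.0959]
tcp_rot: [[0.482, -0.876, 0.0], [-0.876, -0.482, -0.0], [0.0, -0.0, -1.0]]
force: [-0.2, 0.0, 1.0]
opening: 0.453
```

```bash
cat > st.py <<'E'
from h import *
a=[]
for i in range(6):
    cap('wrist'); s=bot.read_state();a.append(np.r_[s['force'],s['moment']])
print(s['time_s'],np.round(s['position'],4),np.round(np.degrees(np.arctan2(s['tcp_rot'][1][0],s['tcp_rot'][0][0])),2),round(s['joint_positions'][5],1),round(s['opening'],3))
print('F,M mean',np.round(np.mean(a,0),3),'sd',np.round(np.std(a,0),3))
E
python3 st.py
```

```text
11.55 [ 0.4982 -0.088   0.096 ] -61.18 38.5 0.449
F,M mean [ 0.43  -0.508  0.946 -0.097 -0.049 -0.001] sd [0.354 0.409 0.676 0.014 0.022 0.019]
```

play_rows --series '[{"tx": 0, "ty": 0, "tz": -0.00125, "turn": 0}, {"tx": 0, "ty": 0, "tz": 0, "turn": 0}, {"tx": 0, "ty": 0, "tz": 0, "turn": 0}]'

```text
time_s: 11.85
position: [0.4982, -0.088, 0.0949]
tcp_rot: [[0.482, -0.876, 0.0], [-0.876, -0.482, -0.0], [0.0, -0.0, -1.0]]
force: [1.5, -0.6, 1.2]
opening: 0.45
```

```bash
python3 st.py
```

```text
12.15 [ 0.4981 -0.088   0.095 ] -61.17 38.5 0.447
F,M mean [ 0.802 -1.119  1.57  -0.18  -0.12   0.018] sd [0.508 0.19  0.281 0.023 0.01  0.04 ]
```

play_rows --series '[{"tx": 0, "ty": 0, "tz": -0.00125, "turn": 0}, {"tx": 0, "ty": 0, "tz": 0, "turn": 0}, {"tx": 0, "ty": 0, "tz": 0, "turn": 0}]'

```text
time_s: 12.45
position: [0.4982, -0.088, 0.0939]
tcp_rot: [[0.482, -0.876, 0.0], [-0.876, -0.482, -0.0], [0.0, -0.0, -1.0]]
force: [0.4, -0.1, 1.2]
opening: 0.454
```

```bash
python3 st.py
```

```text
12.75 [ 0.4982 -0.088   0.0939] -61.17 38.5 0.454
F,M mean [ 0.642 -1.158  1.496 -0.216 -0.16   0.012] sd [0.548 0.494 0.467 0.05  0.026 0.027]
```

Still in slack. Next 1 mm steps.

play_rows --series '[{"tx": 0, "ty": 0, "tz": -0.00125, "turn": 0}, {"tx": 0, "ty": 0, "tz": 0, "turn": 0}, {"tx": 0, "ty": 0, "tz": 0, "turn": 0}]'

```text
time_s: 13.05
position: [0.4982, -0.088, 0.0929]
tcp_rot: [[0.482, -0.876, 0.0], [-0.876, -0.482, -0.0], [0.0, -0.0, -1.0]]
force: [1.1, -1.1, 0.9]
opening: 0.45
```

```bash
python3 st.py
```

```text
13.35 [ 0.4982 -0.088   0.093 ] -61.17 38.5 0.449
F,M mean [ 1.422 -1.748  0.887 -0.255 -0.192 -0.003] sd [0.612 0.519 0.506 0.038 0.024 0.025]
```

play_rows --series '[{"tx": 0, "ty": 0, "tz": -0.00125, "turn": 0}, {"tx": 0, "ty": 0, "tz": 0, "turn": 0}, {"tx": 0, "ty": 0, "tz": 0, "turn": 0}]'

```text
time_s: 13.65
position: [0.4982, -0.088, 0.0919]
tcp_rot: [[0.482, -0.876, 0.0], [-0.876, -0.482, -0.0], [0.0, -0.0, -1.0]]
force: [1.0, -0.9, 1.7]
opening: 0.45
```

```bash
python3 st.py
```

```text
13.95 [ 0.4982 -0.088   0.092 ] -61.17 38.5 0.452
F,M mean [ 1.252 -1.546  1.389 -0.301 -0.26  -0.015] sd [0.408 0.369 0.389 0.02  0.024 0.023]
```

play_rows --series '[{"tx": 0, "ty": 0, "tz": -0.00125, "turn": 0}, {"tx": 0, "ty": 0, "tz": 0, "turn": 0}, {"tx": 0, "ty": 0, "tz": 0, "turn": 0}]'

```text
time_s: 14.25
position: [0.4981, -0.088, 0.0909]
tcp_rot: [[0.482, -0.876, 0.0], [-0.876, -0.482, -0.0], [0.0, -0.0, -1.0]]
force: [2.4, -2.4, 1.7]
opening: 0.448
```

```bash
python3 st.py
```

```text
14.55 [ 0.4982 -0.088   0.091 ] -61.17 38.5 0.45
F,M mean [ 1.835 -1.862  2.202 -0.316 -0.321  0.027] sd [0.554 0.547 0.505 0.016 0.036 0.031]
```

play_rows --series '[{"tx": 0, "ty": 0, "tz": -0.00125, "turn": 0}, {"tx": 0, "ty": 0, "tz": 0, "turn": 0}, {"tx": 0, "ty": 0, "tz": 0, "turn": 0}]'

```text
time_s: 14.85
position: [0.4981, -0.088, 0.09]
tcp_rot: [[0.482, -0.876, 0.0], [-0.876, -0.482, -0.0], [0.0, -0.0, -1.0]]
force: [2.3, -2.6, 2.8]
opening: 0.449
```

```bash
python3 st.py
```

```text
15.15 [ 0.4981 -0.088   0.09  ] -61.17 38.5 0.447
F,M mean [ 1.926 -2.035  3.102 -0.368 -0.317  0.029] sd [0.32  0.216 0.426 0.032 0.032 0.014]
```

play_rows --series '[{"tx": 0, "ty": 0, "tz": -0.000625, "turn": 0}, {"tx": 0, "ty": 0, "tz": 0, "turn": 0}, {"tx": 0, "ty": 0, "tz": 0, "turn": 0}]'

```text
time_s: 15.45
position: [0.4981, -0.088, 0.0896]
tcp_rot: [[0.482, -0.876, 0.0], [-0.876, -0.482, -0.0], [0.0, -0.0, -1.0]]
force: [1.5, -1.9, 4.2]
opening: 0.446
```

```bash
python3 st.py
```

```text
15.75 [ 0.4981 -0.0879  0.0895] -61.17 38.5 0.445
F,M mean [ 1.661 -1.839  4.651 -0.361 -0.305 -0.008] sd [0.38  0.281 0.602 0.025 0.009 0.021]
```

play_rows --series '[{"tx": 0, "ty": 0, "tz": -0.000625, "turn": 0}, {"tx": 0, "ty": 0, "tz": -0.000375, "turn": 0}, {"tx": 0, "ty": 0, "tz": 0, "turn": 0}, {"tx": 0, "ty": 0, "tz": 0, "turn": 0}]'

```text
time_s: 16.15
position: [0.4982, -0.088, 0.0889]
tcp_rot: [[0.482, -0.876, 0.0], [-0.876, -0.482, -0.0], [0.0, -0.0, -1.0]]
force: [2.3, -2.1, 6.7]
opening: 0.448
```

```bash
python3 st.py
```

```text
16.45 [ 0.4981 -0.0879  0.0889] -61.17 38.5 0.451
F,M mean [ 1.667e+00 -1.904e+00  6.633e+00 -3.670e-01 -2.490e-01  4.000e-03] sd [0.302 0.855 0.305 0.029 0.038 0.028]
```

play_rows --series '[{"tx": 0, "ty": 0, "tz": -0.0005, "turn": 0}, {"tx": 0, "ty": 0, "tz": -0.0005, "turn": 0}, {"tx": 0, "ty": 0, "tz": 0, "turn": 0}, {"tx": 0, "ty": 0, "tz": 0, "turn": 0}]'

```text
time_s: 16.85
position: [0.4982, -0.088, 0.0883]
tcp_rot: [[0.482, -0.876, 0.0], [-0.876, -0.482, -0.0], [0.0, -0.0, -1.0]]
force: [1.8, -2.3, 8.2]
opening: 0.452
```

```bash
python3 st.py
```

```text
17.15 [ 0.4981 -0.088   0.0883] -61.17 38.5 0.45
F,M mean [ 1.372 -1.94   9.027 -0.343 -0.217  0.012] sd [0.516 0.505 0.457 0.027 0.015 0.031]
```

play_rows --series '[{"tx": 0, "ty": 0, "tz": -0.0005, "turn": 0}, {"tx": 0, "ty": 0, "tz": -0.0005, "turn": 0}, {"tx": 0, "ty": 0, "tz": 0, "turn": 0}, {"tx": 0, "ty": 0, "tz": 0, "turn": 0}]'

```text
time_s: 17.55
position: [0.4982, -0.0879, 0.0877]
tcp_rot: [[0.482, -0.876, 0.001], [-0.876, -0.482, -0.0], [0.001, -0.0, -1.0]]
force: [0.9, -1.4, 10.2]
opening: 0.451
```

```bash
python3 st.py
```

```text
17.85 [ 0.4982 -0.088   0.0877] -61.17 38.5 0.451
F,M mean [ 7.4100e-01 -1.7550e+00  1.0624e+01 -3.2000e-01 -1.9100e-01  8.0000e-03] sd [0.374 0.298 0.141 0.018 0.01  0.018]
```

play_rows --series '[{"tx": 0, "ty": 0, "tz": -0.0005, "turn": 0}, {"tx": 0, "ty": 0, "tz": 0, "turn": 0.05}, {"tx": 0, "ty": 0, "tz": 0, "turn": 0.05}, {"tx": 0, "ty": 0, "tz": 0, "turn": 0.05}, {"tx": 0, "ty": 0, "tz": 0, "turn": 0.05}, {"tx": 0, "ty": 0, "tz": 0, "turn": 0.05}, {"tx": 0, "ty": 0, "tz": 0, "turn": 0}, {"tx": 0, "ty": 0, "tz": 0, "turn": 0}]'

```text
time_s: 18.65
position: [0.4981, -0.0879, 0.0875]
tcp_rot: [[0.692, -0.722, 0.001], [-0.722, -0.692, -0.0], [0.0, -0.0, -1.0]]
force: [0.8, -1.7, 12.1]
opening: 0.452
```

```bash
python3 st.py
```

```text
18.95 [ 0.498  -0.0879  0.0875] -46.23 23.5 0.453
F,M mean [ 0.437 -1.774 12.413 -0.291 -0.121 -0.162] sd [0.381 0.691 0.301 0.027 0.044 0.027]
```

play_rows --series '[{"tx": 0, "ty": 0, "tz": 0, "turn": 0.05}, {"tx": 0, "ty": 0, "tz": 0.0001, "turn": 0.05}, {"tx": 0, "ty": 0, "tz": 0.0001, "turn": 0.05}, {"tx": 0, "ty": 0, "tz": 0.0001, "turn": 0.05}, {"tx": 0, "ty": 0, "tz": 0.0001, "turn": 0.05}, {"tx": 0, "ty": 0, "tz": 0, "turn": 0}]'

```text
time_s: 19.55
position: [0.498, -0.0878, 0.0878]
tcp_rot: [[0.856, -0.518, 0.001], [-0.518, -0.856, 0.0], [0.0, -0.0, -1.0]]
force: [1.0, -1.7, 12.0]
opening: 0.455
```

```bash
python3 st.py
```

```text
19.85 [ 0.498  -0.0878  0.0878] -31.23 8.5 0.45
F,M mean [ 0.568 -1.268 12.282 -0.288 -0.138 -0.168] sd [0.484 0.531 0.519 0.039 0.03  0.042]
```

Force holds at about 12.3 N while I lift with the thread, and the moment is −0.17 N m, so it's biting. Continuing.

play_rows --series '[{"tx": 0, "ty": 0, "tz": 0.0001, "turn": 0.05}, {"tx": 0, "ty": 0, "tz": 0.0001, "turn": 0.05}, {"tx": 0, "ty": 0, "tz": 0.0001, "turn": 0.05}, {"tx": 0, "ty": 0, "tz": 0.0001, "turn": 0.05}, {"tx": 0, "ty": 0, "tz": 0.0001, "turn": 0.05}, {"tx": 0, "ty": 0, "tz": 0.0001, "turn": 0.05}, {"tx": 0, "ty": 0, "tz": 0.0001, "turn": 0.05}, {"tx": 0, "ty": 0, "tz": 0.0001, "turn": 0.05}, {"tx": 0, "ty": 0, "tz": 0, "turn": 0}]'

```text
time_s: 20.75
position: [0.4979, -0.0878, 0.0884]
tcp_rot: [[0.992, -0.125, 0.0], [-0.125, -0.992, 0.0], [0.0, -0.0, -1.0]]
force: [0.9, -0.1, 12.4]
opening: 0.453
```

```bash
python3 st.py
```

```text
21.05 [ 0.4979 -0.0878  0.0884] -7.22 -15.5 0.45
F,M mean [ 0.412 -1.527 11.623 -0.258 -0.169 -0.154] sd [0.441 0.314 0.445 0.005 0.024 0.053]
```

play_rows --series '[{"tx": 0, "ty": 0, "tz": 0, "turn": 0.05}, {"tx": 0, "ty": 0, "tz": 0, "turn": 0.05}, {"tx": 0, "ty": 0, "tz": 0.0001, "turn": 0.05}, {"tx": 0, "ty": 0, "tz": 0.0001, "turn": 0.05}, {"tx": 0, "ty": 0, "tz": 0, "turn": 0.05}, {"tx": 0, "ty": 0, "tz": 0.0001, "turn": 0.05}, {"tx": 0, "ty": 0, "tz": 0.0001, "turn": 0.05}, {"tx": 0, "ty": 0, "tz": 0.0001, "turn": 0.05}, {"tx": 0, "ty": 0, "tz": 0, "turn": 0}]'

```text
time_s: 21.95
position: [0.4978, -0.0878, 0.0888]
tcp_rot: [[0.957, 0.289, -0.0], [0.289, -0.957, 0.0], [-0.0, -0.0, -1.0]]
force: [-0.0, -0.3, 12.3]
opening: 0.449
```

```bash
python3 st.py
```

```text
22.25 [ 0.4978 -0.0878  0.0888] 16.78 -39.5 0.449
F,M mean [ 0.394 -1.712 12.244 -0.276 -0.149 -0.143] sd [0.319 0.551 0.328 0.009 0.016 0.031]
```

Passed the hinge with no side force. Continuing.

play_rows --series '[{"tx": 0, "ty": 0, "tz": 0, "turn": 0.05}, {"tx": 0, "ty": 0, "tz": 0.0001, "turn": 0.05}, {"tx": 0, "ty": 0, "tz": 0.0001, "turn": 0.05}, {"tx": 0, "ty": 0, "tz": 0.0001, "turn": 0.05}, {"tx": 0, "ty": 0, "tz": 0, "turn": 0.05}, {"tx": 0, "ty": 0, "tz": 0.0001, "turn": 0.05}, {"tx": 0, "ty": 0, "tz": 0.0001, "turn": 0.05}, {"tx": 0, "ty": 0, "tz": 0.0001, "turn": 0.05}, {"tx": 0, "ty": 0, "tz": 0, "turn": 0}]'

```text
time_s: 23.15
position: [0.4977, -0.0878, 0.0893]
tcp_rot: [[0.757, 0.654, -0.0], [0.654, -0.757, 0.0], [-0.0, -0.0, -1.0]]
force: [-0.0, -0.9, 12.7]
opening: 0.451
```

```bash
python3 st.py
```

```text
23.45 [ 0.4977 -0.0878  0.0893] 40.79 -63.5 0.454
F,M mean [-0.552 -2.331 12.67  -0.317 -0.089 -0.158] sd [0.664 0.661 0.132 0.034 0.03  0.024]
```

play_rows --series '[{"tx": 0, "ty": 0, "tz": 0.0001, "turn": 0.05}, {"tx": 0, "ty": 0, "tz": 0.0001, "turn": 0.05}, {"tx": 0, "ty": 0, "tz": 0.0001, "turn": 0.05}, {"tx": 0, "ty": 0, "tz": 0.0001, "turn": 0.05}, {"tx": 0, "ty": 0, "tz": 0.0001, "turn": 0.05}, {"tx": 0, "ty": 0, "tz": 0, "turn": 0}]'

```text
time_s: 24.05
position: [0.4976, -0.0879, 0.0897]
tcp_rot: [[0.562, 0.827, -0.001], [0.827, -0.562, 0.0], [-0.0, -0.001, -1.0]]
force: [-1.1, -2.5, 11.5]
opening: 0.453
```

```bash
python3 st.py
```

```text
24.35 [ 0.4976 -0.0879  0.0897] 55.79 -78.5 0.452
F,M mean [-0.098 -2.547 12.185 -0.349 -0.079 -0.157] sd [0.538 0.487 0.393 0.023 0.013 0.014]
```

play_rows --series '[{"tx": 0, "ty": 0, "tz": 0.0001, "turn": 0.05}, {"tx": 0, "ty": 0, "tz": 0, "turn": 0.05}, {"tx": 0, "ty": 0, "tz": 0.0001, "turn": 0.05}, {"tx": 0, "ty": 0, "tz": 0.0001, "turn": 0.05}, {"tx": 0, "ty": 0, "tz": 0.0001, "turn": 0.05}, {"tx": 0, "ty": 0, "tz": 0, "turn": 0}]'

```text
time_s: 24.95
position: [0.4976, -0.088, 0.09]
tcp_rot: [[0.328, 0.945, -0.001], [0.945, -0.328, 0.0], [-0.0, -0.001, -1.0]]
force: [-0.3, -3.4, 11.8]
opening: 0.449
```

```bash
python3 st.py
```

```text
25.25 [ 0.4975 -0.088   0.0899] 70.79 -93.5 0.451
F,M mean [-0.828 -3.144 11.627 -0.416 -0.051 -0.144] sd [0.153 0.379 0.587 0.02  0.018 0.017]
```

play_rows --series '[{"tx": 0, "ty": 0, "tz": 0, "turn": 0.05}, {"tx": 0, "ty": 0, "tz": 0, "turn": 0.05}, {"tx": 0, "ty": 0, "tz": 0.0001, "turn": 0.05}, {"tx": 0, "ty": 0, "tz": 0, "turn": 0}]'

```text
time_s: 25.65
position: [0.4976, -0.088, 0.091]
tcp_rot: [[0.175, 0.985, -0.0], [0.985, -0.175, -0.0], [-0.0, -0.0, -1.0]]
force: [-2.1, -2.9, 20.5]
opening: 0.449
```

```bash
python3 st.py
```

```text
25.95 [ 0.4976 -0.088   0.091 ] 79.87 -102.5 0.449
F,M mean [-2.181 -2.021 20.626 -0.356  0.181  0.037] sd [0.38  0.649 0.27  0.018 0.022 0.02 ]
```

Unexpected jump to 20.6 N. Looking before acting.

Run:
```python
from h import *
s=bot.read_state();print(s['joint_positions'],s['tau'])
p=cap('side');cv2.imwrite('pics/s8.png',cv2.convertScaleAbs(cv2.resize(p['pixels'][150:350,170:390],None,fx=3.5,fy=3),alpha=1.7))
cap('wrist','w8.png')
```

```text
[-2.27011991e+01  4.07242909e+01  1.07486115e+02 -5.57388896e-02
  3.17896551e+01 -1.02522072e+02] [  1.28921449 -30.21075368  -4.33016539   0.46221505  -0.16694594
   0.03685178]
```

View pics/s8.png

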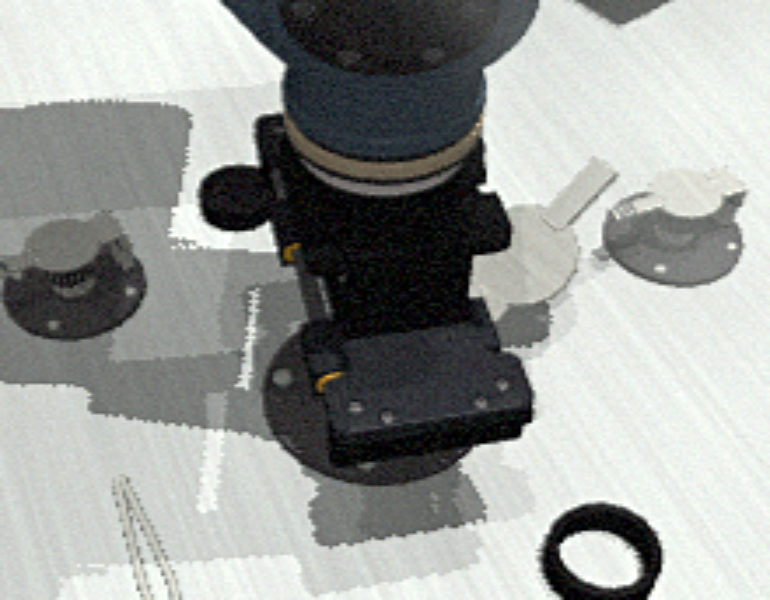

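View pics/w8.png

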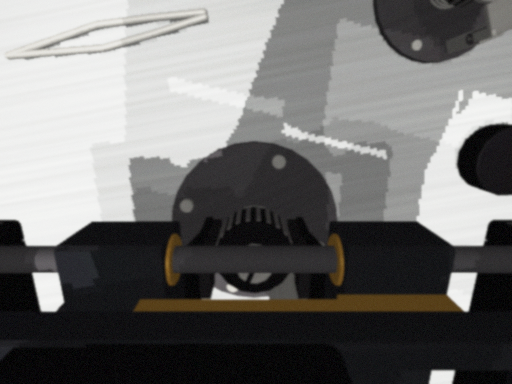

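play_rows --series '[{"tx": 0, "ty": 0, "tz": 0.0006, "turn": 0}, {"tx": 0, "ty": 0, "tz": 0.0006, "turn": 0}, {"tx": 0, "ty": 0, "tz": 0, "turn": 0}]'

```text
time_s: 26.35
position: [0.4976, -0.088, 0.0914]
tcp_rot: [[0.176, 0.984, -0.0], [0.984, -0.176, -0.0], [-0.0, -0.0, -1.0]]
force: [-0.7, -2.9, 15.1]
opening: 0.454
```

```bash
python3 st.py
```

```text
26.65 [ 0.4976 -0.088   0.0914] 79.86 -102.5 0.453
F,M mean [-0.921 -2.624 15.393 -0.381  0.038  0.055] sd [0.414 0.335 0.471 0.027 0.019 0.032]
```

Run:
```python
from h import *
p=cap('side');T=np.array(p['extrinsics']);y=np.radians(15.5);O=np.array([.499,-.088,0])
cv2.imwrite('pics/s9.png',cv2.convertScaleAbs(cv2.resize(p['pixels'][170:270,230:390],None,fx=5,fy=5,interpolation=cv2.INTER_CUBIC),alpha=2))
Y=np.array([-np.sin(y),np.cos(y),0]);X=np.array([np.cos(y),np.sin(y),0])
def pl(u,v):
    o,d=ray(p,u,v);t=((O-o)@Y)/(d@Y);w=o+d*t-O;return np.round([w@X,w[2]],4)
print('tongue end',pl(342.6,204.6))
for th in (2.2,2.3,2.4,2.5):
    f=lambda x,yy,z:(lambda dx,dz:proj(p,O+X*(.042+dx*np.cos(th)+dz*np.sin(th))+Y*yy+np.array([0,0,.046-dx*np.sin(th)+dz*np.cos(th)])))(x-.042,z-.046)
    print(th,f(-.063,.007,.064).round(1),f(-.063,-.007,.064).round(1),'disc c',f(0,0,.062).round(1))
top=cap('top');cv2.imwrite('pics/t9.png',cv2.resize(top['pixels'][90:290,240:440],None,fx=3,fy=3,interpolation=cv2.INTER_CUBIC))
```

```text
tongue end [0.1322 0.0986]
2.2 [334.9 196.6] [341.2 201.8] disc c [316.7 231. ]
2.3 [337.5 198.1] [343.8 203.3] disc c [317.5 231.9]
2.4 [339.6 200.1] [345.8 205.2] disc c [318.2 232.9]
2.5 [341.3 202.5] [347.4 207.6] disc c [318.6 234.1]
```

View pics/s9.png

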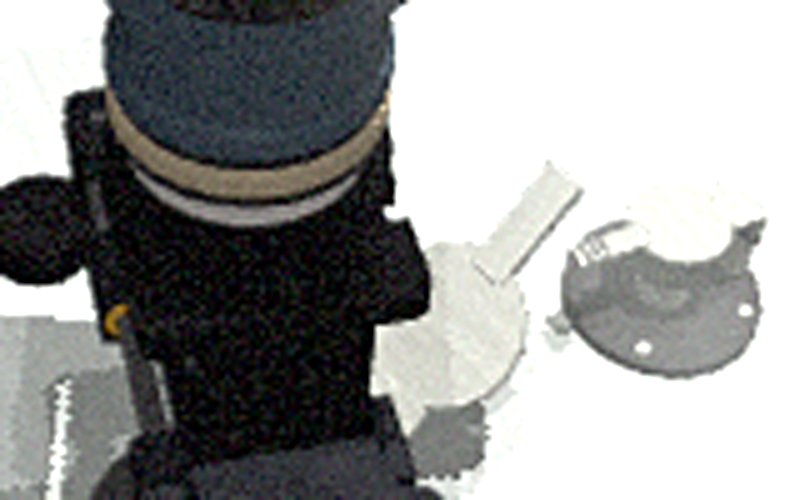

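View pics/t9.png

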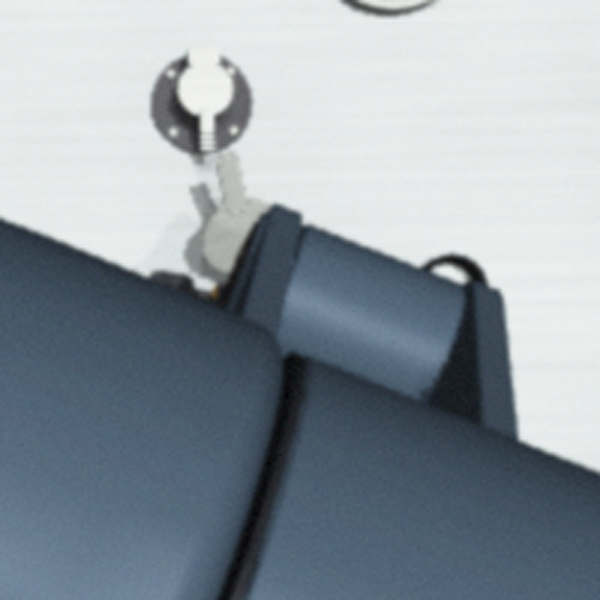

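Run:
```python
from h import *
p=cap('side');y=np.radians(15.5)
for nm,(a,b) in dict(knob=(430,290),knobtop=(415,225),lowR=(410,440)).items():
  for z in (.05,.07,.09,.11,.14,.17):
    w=atz(p,230+a/5-.4,170+b/5-.4,z)-[.499,-.088,0]
    t=np.radians(79.9);print(nm,z,'port',np.round([w[0]*np.cos(y)+w[1]*np.sin(y),-w[0]*np.sin(y)+w[1]*np.cos(y)],3),'tool xy',np.round([w[0]*np.cos(t)+w[1]*np.sin(t),w[0]*np.sin(t)-w[1]*np.cos(t)],3))
```

```text
knob 0.05 port [0.096 0.018] tool xy [0.057 0.078]
knob 0.07 port [0.083 0.007] tool xy [0.042 0.072]
knob 0.09 port [ 0.071 -0.004] tool xy [0.027 0.066]
knob 0.11 port [ 0.059 -0.016] tool xy [0.011 0.06 ]
knob 0.14 port [ 0.041 -0.032] tool xy [-0.012  0.051]
knob 0.17 port [ 0.022 -0.049] tool xy [-0.035  0.041]
knobtop 0.05 port [0.111 0.043] tool xy [0.086 0.081]
knobtop 0.07 port [0.098 0.031] tool xy [0.07  0.075]
knobtop 0.09 port [0.085 0.018] tool xy [0.053 0.069]
knobtop 0.11 port [0.072 0.006] tool xy [0.037 0.063]
knobtop 0.14 port [ 0.053 -0.012] tool xy [0.012 0.053]
knobtop 0.17 port [ 0.034 -0.03 ] tool xy [-0.012  0.044]
lowR 0.05 port [ 0.05  -0.024] tool xy [0.    0.055]
lowR 0.07 port [ 0.039 -0.033] tool xy [-0.013  0.05 ]
lowR 0.09 port [ 0.029 -0.043] tool xy [-0.026  0.045]
lowR 0.11 port [ 0.019 -0.052] tool xy [-0.039  0.039]
lowR 0.14 port [ 0.003 -0.067] tool xy [-0.059  0.031]
lowR 0.17 port [-0.013 -0.081] tool xy [-0.078  0.024]
```

Run:
```python
from h import *
p=cap('wrist')
cv2.imwrite('pics/w9.png',cv2.convertScaleAbs(cv2.resize(p['pixels'][190:310,190:320],None,fx=6,fy=5,interpolation=cv2.INTER_CUBIC),alpha=1.8))
```

```text
(no output)
```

View pics/w9.png

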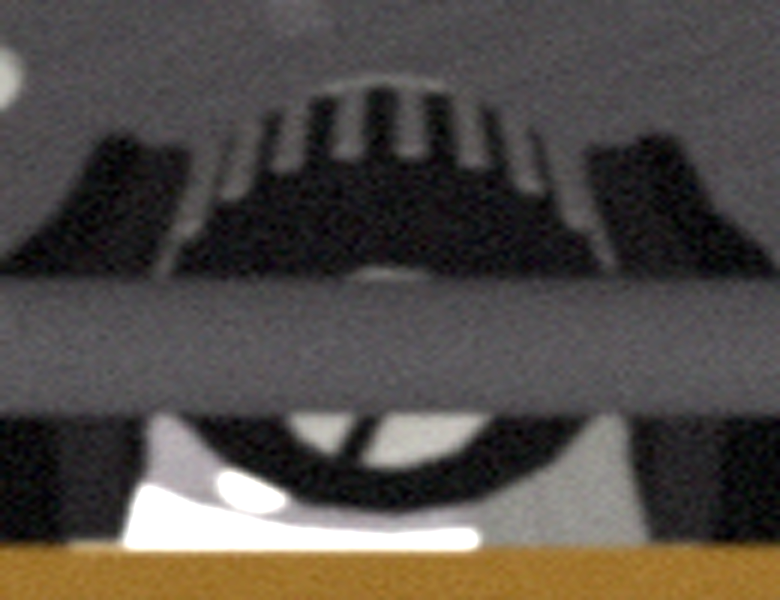

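Core line has turned about 128° (2.2 rad), so the core is at or near its stop. Unloading gently.

play_rows --series '[{"tx": 0, "ty": 0, "tz": 0.0006, "turn": 0}, {"tx": 0, "ty": 0, "tz": 0.0006, "turn": 0}, {"tx": 0, "ty": 0, "tz": 0, "turn": 0}]'

```text
time_s: 27.15
position: [0.4975, -0.088, 0.0917]
tcp_rot: [[0.176, 0.984, -0.001], [0.984, -0.176, -0.0], [-0.0, -0.001, -1.0]]
force: [-0.2, -2.6, 8.7]
opening: 0.45
```

```bash
python3 st.py
```

```text
27.45 [ 0.4976 -0.088   0.0917] 79.85 -102.5 0.45
F,M mean [-0.18  -2.773  9.53  -0.428 -0.124  0.028] sd [0.398 0.385 0.448 0.015 0.039 0.027]
```

play_rows --series '[{"tx": 0, "ty": 0, "tz": 0.0006, "turn": 0}, {"tx": 0, "ty": 0, "tz": 0.0006, "turn": 0}, {"tx": 0, "ty": 0, "tz": 0, "turn": 0}]'

```text
time_s: 27.75
position: [0.4976, -0.088, 0.0921]
tcp_rot: [[0.176, 0.984, -0.001], [0.984, -0.176, -0.0], [-0.0, -0.001, -1.0]]
force: [-0.1, -4.0, 4.4]
opening: 0.45
```

```bash
python3 st.py
```

```text
28.05 [ 0.4976 -0.088   0.0921] 79.85 -102.5 0.453
F,M mean [ 0.083 -3.697  5.973 -0.556 -0.156  0.007] sd [0.247 0.924 0.267 0.067 0.013 0.017]
```

play_rows --series '[{"tx": 0, "ty": 0, "tz": 0.0006, "turn": 0}, {"tx": 0, "ty": 0, "tz": 0.0006, "turn": 0}, {"tx": 0, "ty": 0, "tz": 0.0006, "turn": 0}, {"tx": 0, "ty": 0, "tz": 0, "turn": 0}]'

```text
time_s: 28.45
position: [0.4976, -0.088, 0.0933]
tcp_rot: [[0.176, 0.984, -0.001], [0.984, -0.176, 0.0], [-0.0, -0.001, -1.0]]
force: [-0.2, -4.7, 3.0]
opening: 0.452
```

```bash
python3 st.py
```

```text
28.75 [ 0.4976 -0.088   0.0933] 79.84 -102.5 0.447
F,M mean [-0.545 -5.542  1.8   -0.821 -0.026  0.012] sd [0.436 0.637 0.356 0.051 0.021 0.015]
```

play_rows --series '[{"tx": 0, "ty": 0, "tz": 0, "turn": 0}, {"tx": 0, "ty": 0, "tz": 0, "turn": 0}, {"tx": 0, "ty": 0, "tz": 0, "turn": 0}, {"tx": 0, "ty": 0, "tz": 0, "turn": 0}]' --gripper 0.65

```text
time_s: 29.15
position: [0.4975, -0.0873, 0.0933]
tcp_rot: [[0.177, 0.984, -0.001], [0.984, -0.177, 0.001], [0.001, -0.001, -1.0]]
force: [-0.4, -0.1, -0.2]
opening: 0.638
```

play_rows --series '[{"tx": 0, "ty": 0, "tz": 0.02, "turn": 0}, {"tx": 0, "ty": 0, "tz": 0.03, "turn": 0}, {"tx": 0, "ty": 0, "tz": 0.04, "turn": 0}, {"tx": 0, "ty": 0, "tz": 0.05, "turn": 0}, {"tx": 0, "ty": 0, "tz": 0.03, "turn": 0}, {"tx": 0, "ty": 0, "tz": 0, "turn": 0}, {"tx": 0, "ty": 0, "tz": 0, "turn": 0}]'

```text
time_s: 29.85
position: [0.4977, -0.0876, 0.2297]
tcp_rot: [[0.176, 0.984, 0.0], [0.984, -0.176, 0.0], [0.0, 0.0, -1.0]]
force: [-0.2, 0.7, -0.2]
opening: 0.647
```

```bash
python3 st.py
python3 - <<'E'
from h import *
p=cap('wrist','w10.png');t=np.linspace(0,6.283,60)
for i,(r,z) in enumerate(((.054,.008),(.02,.0598),(.009,.0603))):
    pts=np.array([(proj(p,(.499+r*np.cos(x),-.088+r*np.sin(x),z))+.5)*6 for x in t])-np.array([180,100])*6
    if i==0: b=cv2.resize(p['pixels'][100:220,180:310],None,fx=6,fy=6,interpolation=cv2.INTER_CUBIC)
    cv2.polylines(b,[pts.astype(np.int32)],True,(0,0,255),1)
cv2.imwrite('pics/w10c.png',cv2.resize(b,None,fx=.83,fy=.83))
p=cap('side');cv2.imwrite('pics/s10.png',cv2.convertScaleAbs(cv2.resize(p['pixels'][220:310,230:340],None,fx=7,fy=6,interpolation=cv2.INTER_CUBIC),alpha=1.5))
E
```

```text
30.15 [ 0.4975 -0.0877  0.2284] 79.83 -102.5 0.65
F,M mean [-0.307  0.073  0.191  0.089 -0.136  0.006] sd [0.305 0.591 0.447 0.016 0.032 0.044]
```

View pics/w10c.png

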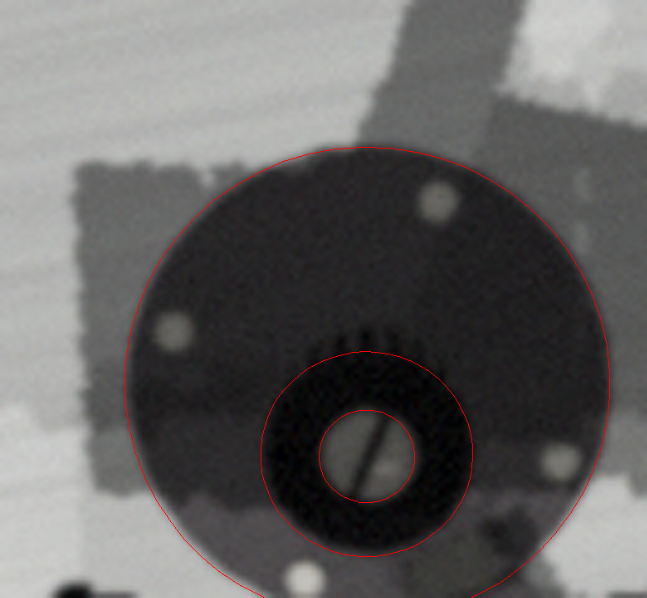

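View pics/s10.png

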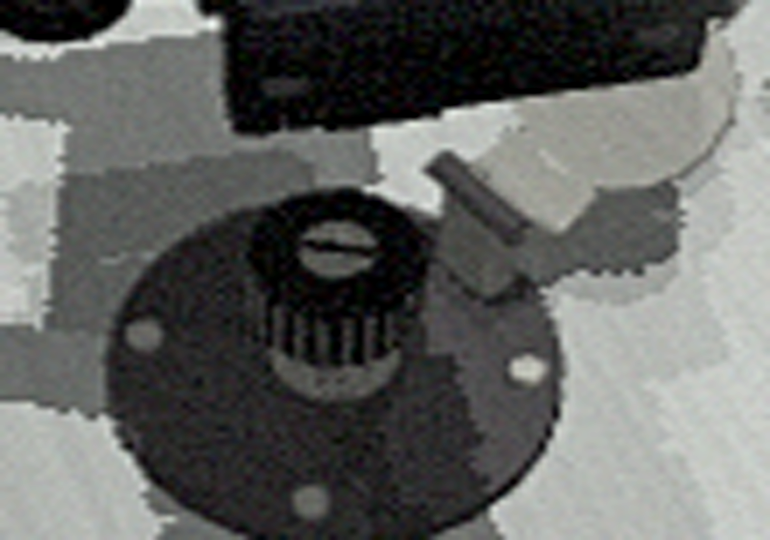

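Run:
```python
from h import *
for n,z in (('wrist',.0605),('side',.0605)):
    p=cap(n)
    best=[]
    im=cv2.GaussianBlur(cv2.cvtColor(p['pixels'],cv2.COLOR_BGR2GRAY),(0,0),.6).astype(np.float32)
    # rectified 1px=0.2mm patch in port frame
    y=np.radians(15.5);g=np.arange(-60,61)*2e-4
    for c in ((.499,-.088),):
        A=[[proj(p,(c[0]+a*np.cos(y)-b*np.sin(y),c[1]+a*np.sin(y)+b*np.cos(y),z)) for a in g] for b in g[::-1]]
        A=np.array(A,np.float32);r=cv2.remap(im,A[...,0],A[...,1],cv2.INTER_LINEAR)
    cv2.imwrite('pics/rect_%s.png'%n,cv2.resize(cv2.normalize(r,None,0,255,cv2.NORM_MINMAX),None,fx=3,fy=3))
    sc=[]
    for ang in np.arange(0,180,1.):
        t=np.radians(ang);m=1e9
        for off in np.arange(-8,9,1):
            s=np.arange(-30,31);x=60+s*np.cos(t)-off*np.sin(t);yy=60-s*np.sin(t)-off*np.cos(t)
            m=min(m,cv2.remap(r,x[None].astype(np.float32),yy[None].astype(np.float32),1).mean())
        sc.append(m)
    print(n,np.argmin(sc),'deg rel port x; rad',np.radians(np.argmin(sc)))
```

```text
wrist 131 deg rel port x; rad 2.2863813201125716
side 131 deg rel port x; rad 2.2863813201125716[ WARN:0@1.982] global loadsave.cpp:1063 imwrite_ Unsupported depth image for selected encoder is fallbacked to CV_8U.
```

View pics/rect_wrist.png

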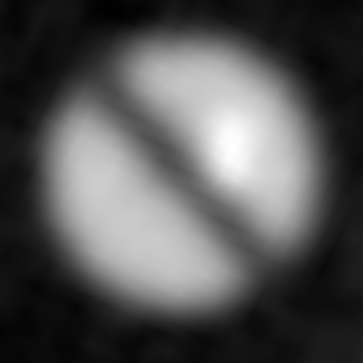

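Both cameras put the core line at 131° (2.29 rad), which is the stop. Last check on the loose parts, then handing in.

Run:
```python
from h import *
q=cap('side');a=cv2.imread('pics/side0.png')
for k in ['ring_a','plug','tweezers','tab']:
    for r in nets.masks_of(q,k)[:3]: print(k,round(r['confidence'],2),np.round(np.array(r['at'])*[512,384],1), (lambda m:(m[1].mean().round(1),m[0].mean().round(1)))(np.nonzero(r['region'])))
cv2.imwrite('pics/final.png',q['pixels'])
bot.hand_in();print('handed',bot.read_state()['time_s'])
```

```text
ring_a 0.73 [343.1 325.5] (np.float64(341.1), np.float64(335.6))
tweezers 0.67 [215.2 341.9] (np.float64(214.8), np.float64(345.2))
tab 0.76 [365.3 213.3] (np.float64(364.8), np.float64(214.2))
tab 0.72 [185.3 233.1] (np.float64(186.4), np.float64(231.8))
tab 0.69 [315.5 244.3] (np.float64(316.6), np.float64(240.6))
the job is handed in; nothing more can be done
the job is handed in; nothing more can be done
```

View pics/final.png

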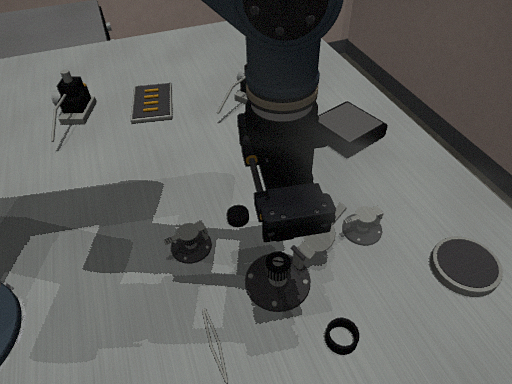

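I folded the tab back, unscrewed the cap to about its stop and handed the job in at about 30 s. One force spike near the end of the turn may have crushed the seal, and I can't rule that out.

**What I did:** I worked on the largest port. I gripped the tongue and folded the tab back. I then gripped the cap, pressed through about 6 mm of slack to roughly 12 N, and turned it about 141°, raising the tool with the thread. After that I unloaded, let go and lifted clear.

**Last checks:**
- **Tab:** open at about 2.4 to 2.48 rad, against the 2.0 needed.
- **Core:** its line reads 131° (2.29 rad) in both the wrist and side cameras. This assumes the line starts along the port's x axis at zero, which I inferred and did not check. The turn I measured without that assumption was about 2.15 to 2.23 rad from wherever it started, so over 2.1 either way, though narrowly at the low end.
- **Cap:** back up, at the height expected for a fully unscrewed cap.
- **Robot:** wrist force was about zero after letting go.
- **Loose parts:** the ring and tweezers are where they started, to within about a pixel. The network missed the plug in the last picture, but by eye it still sits at (237,215).

**The force spike:** in the last 9° of turn, the wrist force jumped from about 12 to 20.6 N and the tool was pushed up 1 mm. It happened at about the stop, while the turning moment dropped to zero. I did not find out what it pressed on or how much of it reached the seal, whose limit is 16 N. I eased off straight after seeing it.

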